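# Put the setting blocks back in their rack and shut its cover

### The arm

A 6-joint arm with a two-finger parallel gripper is mounted at the origin on the work surface. World frame = base frame: x ahead of the robot, y to its left, z up, the work surface at z = 0. Lengths are in m, angles in rad, forces in N, time in s.
With the tool pointing down it reaches from about 0.25 to 0.85 m from the base axis. Payload 12.5 kg.
Tool frame: the origin (TCP) lies between the finger pads; the fingertips stand r.tcp_to_tips ahead of it and the grasp point (between the pads) lies 3 mm ahead of it (r.tcp_to_tips is the distance from the TCP to the fingertips, in m); z points along the fingers, y is the direction in which the jaws open and shut (so a half turn about z gives the same grasp; the last joint's range is limited). The gripper opens to 93 mm and grips with 3 to 60 N. Pads are 15 mm wide; open, the fingers measure 128 mm over their backs; the gripper's body (75 mm by 188 mm) begins 65 mm behind the grasp point.
Start: joints at [1.232, 0.351, 1.652, -0, 1.139, -0.085], TCP at [0.138, 0.532, 0.241] pointing down, gripper open.
Joint ranges: [-2.75, 2.75], [-0.79, 2.1], [0.01, 2.65], [-1.57, 4.71], [0.07, 3.14], [-2.87, 2.87]. Speed limits (rad/s): [2.22, 2.22, 2.79, 3.14, 3.14, 3.14].

### API

Orientations are given as a unit quaternion [w, x, y, z].
In Python, from rig import state, imaging, job, r gives the robot as it stands.
- The arm moves only by the tool jog_arm, never from a script. Its argument "plan" is a list of rows, each a list of 4 numbers: the shift along the tool's x, y, z in m, then the turn about the tool's z in rad. In form: [[tx, ty, tz, roll], ...]. A call has 1 to 20 rows; each row is the pose to reach, as a shift and turn from the pose commanded when the call began, along the tool's axes at that moment; what a row does not reach only later rows make up. A row lasts 1/12 s, in which the tool goes at most 41.7 mm and 7.16 degrees, less where a joint would pass 70% of its speed; a pose out of reach is approached as far as the arm can. A call with a gripper value outside its range is refused whole. "hand" is the gripper command: -1 is shut, 1 is fully open, values between are in proportion, set as the call begins (left out, the last holds). The fingers move at their own pace and stop on an object; "newtons" is the grip in N (left out, the last holds). Time passes only in rows, so rows that repeat a pose let the fingers close. It gives the time, the measured TCP pose, the force and the opening at its end, in the units of the state.
- state(): the state, without advancing time (a new reading comes with each control period).
- imaging.read_camera(name): name is "side" or "top" or "wrist"; returns a dict with "image" (480x640x3 uint8, red, green, blue), "fx", "fy", "cx", "cy" (pixels), "pose" (4x4, takes a point from camera to world coordinates); the wrist camera has in their place "hand_eye" (4x4, takes a point from camera to tool coordinates, whose origin is the TCP and whose axes are the flange's). Camera axes: x right, y up, looking along -z (the intrinsics and any distortion apply to the point x, -y, -z); pixel columns grow to the right and rows downward; lengths in m; the calibration is good to about 2 mm. A picture is of the moment at which its call begins: read the wrist's pose just before it. There is no depth.
- job.sign_off(): hands the job in, once; it reports no verdict.
The state is a dict: "time_s": time; "joint_pos": joint angles; "joint_vel": joint speeds; "joint_torque": joint torques, N m; "position": TCP position; "eef_rot": TCP orientation; "ft_force": force on the tool from outside, world axes, zero at the start; "torque": the same for the moment, N m; "width": finger opening in m.
Only numpy, scipy, OpenCV 4.12 (cv2) and the standard library are available. Lean on these libraries where they do the work, as an engineer would, in place of code of your own. Each camera call takes 0.05 s, during which the arm holds its last target. There are 200 camera calls.

### The job

Put the two setting blocks that lie on the bench back in the slanted rack, each set gently, right side up and fully home, in the slot made for it, whose label shows its profile. Then lower the clear cover gently by its bar, without letting it slam, until it rests fully on its stop, and let go. Leave the block that is already in the rack, and the spool, bottle and screwdriver, where they are.

Things in the scene. Friction and masses are not known exactly. Their poses are not given: they have to be found in the camera images.
- rack: Plywood stand fixed to the bench, 250 wide (y), 190 deep, 140 high at the back. Origin under its middle slot at bench level, x from its low front to its back. Three slot modules side by side (y = -74, 0, 74) in any order, sloping up to the back at 25 deg, pocket floors' centres 45 above the bench. At y = +-118, corner posts rise 34 above the modules' face in front, 44 (hinge) behind.
- cover (a joint): Hinge of the clear cover, axis along the rack's y at its top back edge. 0 rad = shut on its stop, parallel to the slope and 40 above the modules' face; grows as the free edge swings up and back to 2.0 (upright, limit). Starts at 1.6 to 1.95. Cover 300 g; hinge friction (0.14 N m) holds it near upright, below about 1.4 rad it falls and slams if let go.
- cover_grip (a point): Middle of the dark steel round bar, 12 thick, 122 long along the rack's y, at the cover's free edge, 165 from the hinge axis, 61 above the bench when shut. Flat arms at y = +-55 join it to the panel, whose edge is 45 from the bar's axis; between the arms the gap is open for a finger. The bar can turn in the fingers.
- cover_hinge (a point): Middle of the hinge axis of the cover; 92 up the slope from the pockets' centres and 52 square out from the pockets' floors.
- pocket_narrow: Slot for the narrow plain block: pocket 66 long (x), 26 wide (y), 12 deep in a slanted wooden module (72 wide, flat face at z = 12). Origin: centre of the pocket's floor. x runs up the slope, y across the rack, z square out of the slope: up and towards the rack's front, 25 deg from vertical. A white label (32 x 52, centre x = 54) on the face up-slope shows a narrow rectangle in black.
- pocket_grooved: Slot for the grooved block: pocket 66 long (x), 38 wide (y), 12 deep in a slanted wooden module (72 wide, flat face at z = 12). Origin: centre of the pocket's floor. x runs up the slope, y across the rack, z square out of the slope: up and towards the rack's front, 25 deg from vertical. A white label (32 x 52, centre x = 54) on the face up-slope shows a rectangle notched at its top in black.
- pocket_wide: Slot for the wide block: pocket 66 long (x), 50 wide (y), 12 deep in a slanted wooden module (72 wide, flat face at z = 12). Origin: centre of the pocket's floor. x runs up the slope, y across the rack, z square out of the slope: up and towards the rack's front, 25 deg from vertical. A white label (32 x 52, centre x = 54) on the face up-slope shows a wide rectangle in black. Already filled.
- block_narrow: Bare aluminium setting block (narrow, plain): 60 long (its x) by 22 wide (its y) by 40 high (its z), about 140 g. Origin: centre of its underside. Seated, it stands 28 proud of the module's face. Turned half round it is the same. Starts lying upright (z up) on the bench, left of the rack.
- block_grooved: Bare aluminium setting block with a square groove (14 wide, 10 deep) along its top: 60 long (its x) by 34 wide (its y) by 40 high (its z), about 210 g. Origin: centre of its underside. Seated, it stands 28 proud of the module's face. Turned half round it is the same. Starts lying upright (z up) on the bench, left of the rack.
- block_wide: Bare aluminium setting block with two dark round holes in its top: 60 long (its x) by 46 wide (its y) by 40 high (its z), about 300 g. Origin: centre of its underside. Seated, it stands 28 proud of the module's face. Turned half round it is the same. Already in its slot: leave it there.
- spool: Small spool of copper wire, 44 across, 60 high, standing between the two loose blocks. Origin under its centre. Leave it alone.
- bottle: White plastic bottle, 52 across, 130 high, standing nearer the robot. Origin under its centre. Leave it alone.
- screwdriver: Screwdriver lying on the bench beyond the blocks. Leave it alone.
Things that resemble listed ones, but are neither listed nor needed, are in the scene too. Leave any black look-alike of the block_narrow alone. What is shaped like the block_grooved but red or yellow is not meant.

How it is judged:
On the way, in this order (a step that is already met when the one before it is completed fails the run):
1. both loose blocks are seated in their own slots and let go, the cover still open (x of block_narrow in the frame of pocket_narrow between -0.006 and 0.006 m and y of block_narrow in the frame of pocket_narrow between -0.005 and 0.005 m and z of block_narrow in the frame of pocket_narrow between -0.004 and 0.004 m and angle between the z axis of block_narrow and the z axis of pocket_narrow, either way round below 0.08 rad and angle between the x axis of block_narrow and the x axis of pocket_narrow, either way round below 0.15 rad and contact force between the fingers and block_narrow below 0.05 N and linear speed of each of block_narrow, block_grooved below 0.03 m/s and x of block_grooved in the frame of pocket_grooved between -0.006 and 0.006 m and y of block_grooved in the frame of pocket_grooved between -0.005 and 0.005 m and z of block_grooved in the frame of pocket_grooved between -0.004 and 0.004 m and angle between the z axis of block_grooved and the z axis of pocket_grooved, either way round below 0.08 rad and angle between the x axis of block_grooved and the x axis of pocket_grooved, either way round below 0.15 rad and contact force between the fingers and block_grooved below 0.05 N and value of joint cover above 0.3 rad), for 0.2 s.
2. the cover has been lowered onto its stop (value of joint cover below 0.05 rad), for 0.2 s.
At the end, for the whole second after the job is handed in: All three blocks rest, let go, in their own slots, right side up (within 6 mm along and 5 mm across the slot, underside within 4 mm of the pocket's floor, within 0.08 rad of square with it and 0.15 rad of straight along it), and the cover is still, shut within 0.05 rad of its stop (x of block_narrow in the frame of pocket_narrow between -0.006 and 0.006 m and y of block_narrow in the frame of pocket_narrow between -0.005 and 0.005 m and z of block_narrow in the frame of pocket_narrow between -0.004 and 0.004 m and angle between the z axis of block_narrow and the z axis of pocket_narrow, either way round below 0.08 rad and angle between the x axis of block_narrow and the x axis of pocket_narrow, either way round below 0.15 rad and contact force between the fingers and block_narrow below 0.05 N and linear speed of each of block_narrow, block_grooved, block_wide below 0.03 m/s and x of block_grooved in the frame of pocket_grooved between -0.006 and 0.006 m and y of block_grooved in the frame of pocket_grooved between -0.005 and 0.005 m and z of block_grooved in the frame of pocket_grooved between -0.004 and 0.004 m and angle between the z axis of block_grooved and the z axis of pocket_grooved, either way round below 0.08 rad and angle between the x axis of block_grooved and the x axis of pocket_grooved, either way round below 0.15 rad and contact force between the fingers and block_grooved below 0.05 N and x of block_wide in the frame of pocket_wide between -0.006 and 0.006 m and y of block_wide in the frame of pocket_wide between -0.005 and 0.005 m and z of block_wide in the frame of pocket_wide between -0.004 and 0.004 m and angle between the z axis of block_wide and the z axis of pocket_wide, either way round below 0.08 rad and angle between the x axis of block_wide and the x axis of pocket_wide, either way round below 0.15 rad and contact force between the fingers and block_wide below 0.05 N and value of joint cover below 0.05 rad and velocity of joint cover between -0.1 and 0.1 rad/s); the robot touches nothing.
It fails at once if the cover slams: it swings shut faster than 2.2 rad/s (velocity of joint cover below -2.2 rad/s).
It fails at once if a block is let fall into its slot (over 0.5 m/s, out of the fingers) ((linear speed of block_narrow above 0.5 m/s and distance between block_narrow and pocket_narrow below 0.15 m and contact force between the fingers and block_narrow below 0.02 N) or (linear speed of block_grooved above 0.5 m/s and distance between block_grooved and pocket_grooved below 0.15 m and contact force between the fingers and block_grooved below 0.02 N)).
It fails at once if the block already in the rack is moved more than 20 mm (distance of block_wide from where it was at the start of the episode above 0.02 m).
It fails at once if the spool, bottle or screwdriver is moved more than 30 mm (distance of any of spool, bottle, screwdriver from where it was at the start of the episode above 0.03 m).
It fails at once if the spool or the bottle is tipped over (angle between any of spool, bottle's own z axis and vertical above 0.5 rad).
It also fails if it takes over 72 s, if anything falls off the work surface, if the arm or the gripper's body presses on something with over 40 N, if the wrist force passes 120 N, or if a joint passes its speed limit or range.

## Working session

There is one attempt and no reset: what is moved stays moved. The work goes in short steps, Python scripts to look and compute and a tool call to move; the robot and the scene stay as the last step left them, time stands still between calls to the robot, and variables do not carry over. Pictures are saved under pics/ and viewed, about 8 in all and at most 12, crops included, and the job is handed in when it is done.

Besides the shell and the picture viewer there is one more tool, called after "Call:" as name(argument=value, ...), one argument or row to a line, values as JSON. jog_arm: Moves the arm, as the interface text tells. Its arguments: {"type":"object","properties":{"plan":{"type":"array","items":{"type":"array","items":{"type":"number"}}},"hand":{"type":"number"},"newtons":{"type":"number"}},"required":["plan"]}

```bash
ls; mkdir -p pics
python3 - <<'E'
from rig import state, imaging, job, r
import cv2,numpy as np
s=state();print({k:np.round(v,4).tolist() for k,v in s.items()});print(r.tcp_to_tips)
for n in ["side","top","wrist"]:
    c=imaging.read_camera(n);cv2.imwrite(f"pics/{n}0.png",c["image"][:,:,::-1])
    print(n,{k:np.round(v,4).tolist() for k,v in c.items() if k!="image"})
E
```

```text
pics
{'time_s': 0.0, 'joint_pos': [1.2324, 0.3513, 1.6524, -0.0, 1.1391, -0.0846], 'joint_vel': [-0.0, -0.0021, 0.0006, 0.001, -0.0014, -0.001], 'joint_torque': [0.0014, -49.7342, -28.5242, 0.0699, 0.026, -0.0001], 'position': [0.138, 0.5321, 0.2401], 'eef_rot': [-0.0001, 0.1265, 0.992, -0.0006], 'ft_force': [-0.0619, 0.4832, 0.3931], 'torque': [0.0106, 0.0092, -0.0563], 'width': 0.0931}
0.022
side {'fx': 460.2468, 'fy': 460.2468, 'cx': 326.0499, 'cy': 245.2174, 'pose': [[0.7039, 0.4978, -0.5067, 0.1186], [-0.7102, 0.5074, -0.4881, -0.2894], [0.0141, 0.7034, 0.7106, 0.636], [0.0, 0.0, 0.0, 1.0]]}
top {'fx': 562.4585, 'fy': 562.4585, 'cx': 313.9499, 'cy': 244.0728, 'pose': [[-0.023, 0.9957, -0.0893, 0.4333], [-0.9997, -0.022, 0.0121, 0.0964], [0.0101, 0.0896, 0.9959, 1.3171], [0.0, 0.0, 0.0, 1.0]]}
wrist {'fx': 397.6828, 'fy': 397.6828, 'cx': 312.2136, 'cy': 234.4153, 'hand_eye': [[0.0007, 0.9529, 0.3033, 0.0837], [1.0, -0.0006, -0.0003, -0.0016], [-0.0001, 0.3033, -0.9529, -0.1446], [0.0, 0.0, 0.0, 1.0]]}
```

View pics/top0.png

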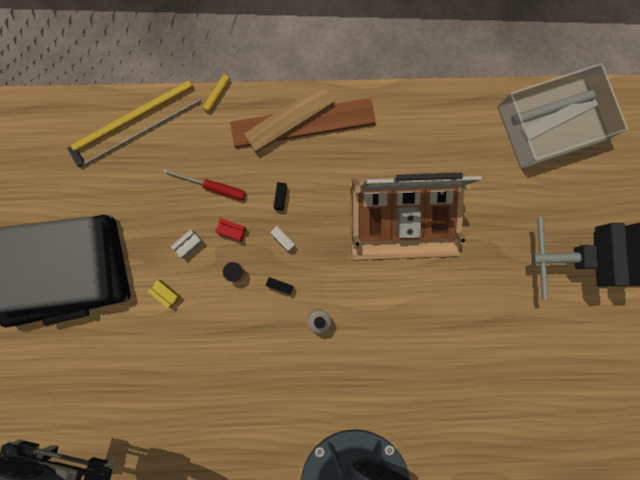

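View pics/side0.png

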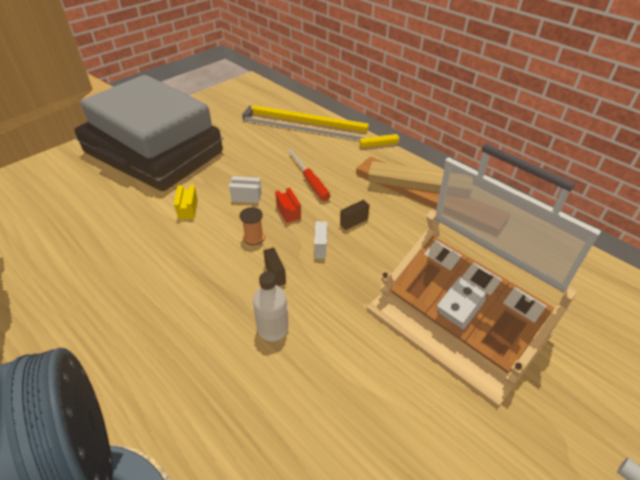

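Top view: grooved block at about (186,243), narrow block (283,239), and rack at x 352–465 with the wide block in the middle (409,222). Next I enlarge the key parts.

```bash
cat > h.py <<'E'
import cv2,numpy as np
from rig import state,imaging,job,r
from scipy.spatial.transform import Rotation as R
def cam(n):
    s=state() if n=="wrist" else None
    c=imaging.read_camera(n)
    if n=="wrist":
        T=np.eye(4);T[:3,:3]=R.from_quat(np.roll(s["eef_rot"],-1)).as_matrix();T[:3,3]=s["position"];c["pose"]=T@c["hand_eye"]
    return c
def ray(c,u,v):
    d=np.array([(u-c["cx"])/c["fx"],-(v-c["cy"])/c["fy"],-1]);return c["pose"][:3,3],c["pose"][:3,:3]@d
def onz(c,u,v,z):
    o,d=ray(c,u,v);return o+d*(z-o[2])/d[2]
def proj(c,p):
    q=np.linalg.inv(c["pose"])@np.append(p,1);return c["cx"]-c["fx"]*q[0]/q[2],c["cy"]+c["fy"]*q[1]/q[2]
def tri(c1,p1,c2,p2):
    o1,d1=ray(c1,*p1);o2,d2=ray(c2,*p2)
    t=np.linalg.lstsq(np.c_[d1,-d2],o2-o1,rcond=None)[0];return (o1+t[0]*d1+o2+t[1]*d2)/2,np.linalg.norm(o1+t[0]*d1-o2-t[1]*d2)
E
python3 - <<'E'
from h import *
a=cv2.imread("pics/top0.png")
b=cv2.imread("pics/side0.png")
z=lambda i,x0,y0,w,h,k:cv2.resize(i[y0:y0+h,x0:x0+w],None,fx=k,fy=k,interpolation=cv2.INTER_CUBIC)
out=np.zeros((600,800,3),np.uint8)
q=z(a,345,165,133,100,3);out[:300,:399]=q
q=z(a,165,215,133,60,3);out[:180,400:799]=q
q=z(b,360,130,266,280,1.5);out[180:600,400:799]=q[:420]
out[300:600,:399]=z(b,415,230,133,100,3)
cv2.imwrite("pics/crop1.png",out)
c=cam("top");hsv=cv2.cvtColor(a,cv2.COLOR_BGR2HSV)
m=((hsv[...,1]<60)&(hsv[...,2]>120)).astype(np.uint8)
n,_,st,ce=cv2.connectedComponentsWithStats(m)
for k in range(1,n):
    if 30<st[k,4]<800 and 150<st[k,0]<480 and st[k,1]>160 and st[k,1]<340:
        print(st[k],ce[k].round(1),onz(c,*ce[k],.04).round(4))
E
```

```text
[164 170  39  13  64] [181.8 175.8] [0.7121 0.3811 0.04  ]
[462 176  20   4  65] [472.  177.8] [ 0.6935 -0.2878  0.04  ]
[366 179  28   4 103] [380.3 180.6] [ 0.6914 -0.0754  0.04  ]
[403 213  17   4  37] [412.  214.2] [ 0.6117 -0.1458  0.04  ]
[399 223  21  15 240] [409.6 229.8] [ 0.5758 -0.1388  0.04  ]
[270 227  25  24 243] [282.  238.1] [0.5632 0.1534 0.04  ]
[171 230  22  20 119] [181.7 239.3] [0.5654 0.3816 0.04  ]
[176 234  24  23 223] [187.5 245.3] [0.5514 0.3684 0.04  ]
[308 311  18  18 140] [314.5 317.1] [0.3826 0.0834 0.04  ]
```

View pics/crop1.png

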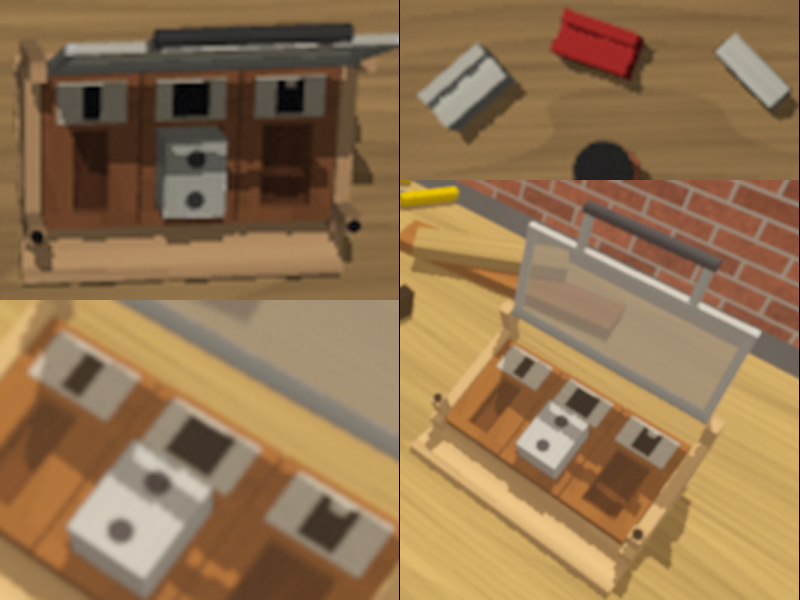

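The rack slot at the left (+y) has the narrow label at (91,103) in the crop. The wide slot is in the middle and the grooved label is at the right (290,97). The cover is almost upright and its bar is clear in both views.

Run:
```python
from h import *
t=cam("top");s=cam("side")
T=[(375.3,199.3),(408.3,198),(441.7,197.3)];S=[(442.7,254.7),(482.7,277),(525.3,304.7)]
for a,b in zip(T,S): print("label",tri(t,a,s,b),onz(t,*a,.0787).round(4),onz(s,*b,.0787).round(4))
for a,b in [((396.7,178.3),(486.7,150)),((461.7,176),(572,187.3))]: print("bar",tri(t,a,s,b))
a=cv2.imread("pics/top0.png")
hsv=cv2.cvtColor(a,cv2.COLOR_BGR2HSV)
m=((hsv[...,1]<70)&(hsv[...,2]>110)).astype(np.uint8)
for x0,y0,x1,y1 in [(262,222,302,256),(165,224,206,262)]:
    q=np.zeros_like(m);q[y0:y1,x0:x1]=m[y0:y1,x0:x1];p=np.argwhere(q)[:,::-1].astype(np.float32)
    b=cv2.boxPoints(cv2.minAreaRect(p));w=np.array([onz(t,*v,.04) for v in b]);print(w.mean(0).round(4),[(np.linalg.norm(w[i+1]-w[i]).round(4),np.degrees(np.arctan2(*(w[i+1]-w[i])[1::-1])).round(1)) for i in range(2)])
c=cam("wrist");
```

```text
label (array([ 0.64207064, -0.05824653,  0.07612659]), np.float64(0.0004519324540958169)) [ 0.6415 -0.0577  0.0787] [ 0.6398 -0.0595  0.0787]
label (array([ 0.64342393, -0.1324577 ,  0.07898614]), np.float64(0.0022441378173231443)) [ 0.6429 -0.1315  0.0787] [ 0.6445 -0.1332  0.0787]
label (array([ 0.64368997, -0.20767215,  0.07628646]), np.float64(0.0017573338880587837)) [ 0.6429 -0.2063  0.0787] [ 0.642  -0.2087  0.0787]
bar (array([ 0.64576532, -0.0744286 ,  0.28956189]), np.float64(0.004262429144779778))
bar (array([ 0.64577732, -0.19297523,  0.29318597]), np.float64(0.000515843886055919))
[0.5639 0.1539 0.04  ] [(np.float64(0.0226), np.float64(-45.9)), (np.float64(0.06), np.float64(-136.3))]
[0.5569 0.3734 0.04  ] [(np.float64(0.0605), np.float64(-49.3)), (np.float64(0.0349), np.float64(-139.7))]
```

```bash
cat >> h.py <<'E'
def go(x,y,z,ang):
    s=state();M=R.from_quat(np.roll(s["eef_rot"],-1)).as_matrix()
    d=M.T@(np.array([x,y,z])-s["position"]);a=np.degrees(np.arctan2(M[1,0],M[0,0]))
    print("t",round(s["time_s"],2),"pos",s["position"].round(4),"ang",a.round(1),"F",s["ft_force"].round(1),"w",round(s["width"],4))
    print("shift",d.round(4),"roll",round(np.radians((a-ang+180)%360-180),3))
if __name__=="__main__":
    import sys;go(*map(float,sys.argv[1:]))
E
python3 h.py .557 .373 .17 130.7
```

```text
t 0.35 pos [0.138  0.5323 0.2405] ang 165.5 F [-0.2  0.5 -0.2] w 0.0932
shift [-0.4456 -0.049   0.0705] roll 0.607
```

Call:
jog_arm(
  plan=[
    [-0.04,-0.004,0.006,0.06],
    [-0.08,-0.009,0.012,0.12],
    [-0.12,-0.013,0.019,0.18],
    [-0.16,-0.018,0.025,0.24],
    [-0.2,-0.022,0.032,0.3],
    [-0.24,-0.026,0.038,0.36],
    [-0.28,-0.031,0.044,0.42],
    [-0.32,-0.035,0.05,0.48],
    [-0.36,-0.04,0.057,0.54],
    [-0.4,-0.044,0.063,0.607],
    [-0.43,-0.048,0.07,0.607],
    [-0.4456,-0.049,0.0705,0.607],
    [-0.4456,-0.049,0.0705,0.607],
    [-0.4456,-0.049,0.0705,0.607],
    [-0.4456,-0.049,0.0705,0.607],
  ],
  hand=1,
)

```text
time_s: 1.6
position: [0.5562, 0.3735, 0.1702]
eef_rot: [-0.0, 0.417, 0.909, -0.0]
ft_force: [-0.3, -0.5, -0.0]
width: 0.0929
```

Run:
```python
from h import *
c=cam("wrist");a=c["image"][:,:,::-1].copy();cv2.imwrite("pics/w1raw.png",a)
hsv=cv2.cvtColor(a,cv2.COLOR_BGR2HSV)
m=((hsv[...,1]<50)&(hsv[...,2]>120)).astype(np.uint8)
n,l,st,ce=cv2.connectedComponentsWithStats(m)
for k in range(1,n):
    if st[k,4]>800:
        p=np.argwhere(l==k)[:,::-1].astype(np.float32);b=cv2.boxPoints(cv2.minAreaRect(p))
        w=np.array([onz(c,*v,.04) for v in b]);print(st[k],w.mean(0).round(4),[(np.linalg.norm(w[i+1]-w[i]).round(4),np.degrees(np.arctan2(*(w[i+1]-w[i])[1::-1])).round(1)) for i in range(2)])
        cv2.polylines(a,[b.astype(int)],True,(0,0,255))
cv2.imwrite("pics/w1.png",a);go(.557,.373,.037,130.7)
```

```text
[ 287  187   48   83 3617] [0.5553 0.372  0.04  ] [(np.float64(0.0328), np.float64(40.7)), (np.float64(0.0618), np.float64(-48.3))]
t 1.65 pos [0.5561 0.3737 0.1704] ang 130.7 F [-0.3  0.3 -0.1] w 0.0928
shift [-0.0011  0.0002  0.1334] roll 0.001
```

View pics/w1.png

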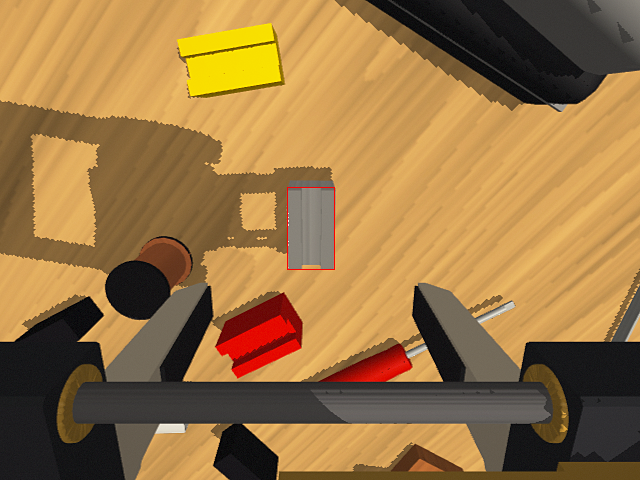

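The grooved block sits in the red box (287–335, 187–270). The red block and spool are well outside the finger paths. I grip 5 mm toward its up-slope end so that gravity helps the tilt.

Call:
jog_arm(
  plan=[
    [-0.003,-0.001,0.03,0],
    [-0.006,-0.0013,0.06,0],
    [-0.006,-0.0013,0.09,0],
    [-0.006,-0.0013,0.115,0],
    [-0.006,-0.0013,0.127,0],
    [-0.006,-0.0013,0.132,0],
    [-0.006,-0.0013,0.132,0],
    [-0.006,-0.0013,0.132,0],
  ],
)

```text
time_s: 2.32
position: [0.5605, 0.3684, 0.0397]
eef_rot: [0.001, 0.417, 0.909, 0.001]
ft_force: [-0.2, -0.2, -0.0]
width: 0.0928
```

Call:
jog_arm(
  plan=[
    [0,0,0,0],
    [0,0,0,0],
    [0,0,0,0],
    [0,0,0,0],
    [0,0,0,0],
    [0,0,0,0],
    [0,0,0,0],
    [0,0,0,0],
    [0,0,-0.01,0],
    [0,0,-0.03,0],
    [0,0,-0.06,0],
    [0,0,-0.09,0],
    [0,0,-0.12,0],
    [0,0,-0.14,0],
    [0,0,-0.15,0],
    [0,0,-0.15,0],
  ],
  hand=-1,
  newtons=10,
)

```text
time_s: 3.65
position: [0.5607, 0.368, 0.1907]
eef_rot: [0.001, 0.417, 0.909, 0.001]
ft_force: [0.3, -0.5, -2.2]
width: 0.034
```

Run:
```python
from h import *
c=cam("wrist");a=c["image"][:,:,::-1].copy();cv2.imwrite("pics/w2.png",a[100:,100:540])
go(.587,-.2065,.19,180.5)
```

```text
t 3.7 pos [0.56   0.3677 0.1885] ang 130.7 F [ 0.1  0.1 -3.4] w 0.0339
shift [-0.453  -0.3538 -0.0017] roll -0.87
```

View pics/w2.png

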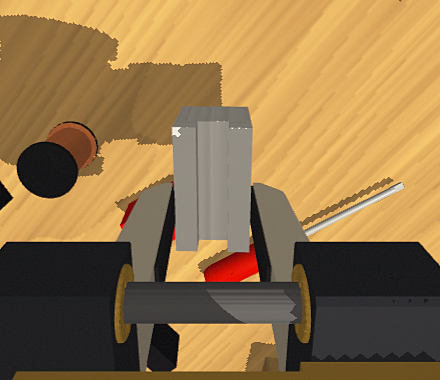

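Run:
```python
from h import *
c=cam("wrist");c["pose"]=c["hand_eye"]
for v in (228,230,350): print(v,onz(c,312,v,0).round(4))
```

```text
228 [ 0.0395 -0.0006  0.    ]
230 [ 0.0387 -0.0006  0.    ]
350 [-0.014  -0.0006  0.    ]
```

```bash
cat >> h.py <<'E'
def held(W,name,dark=0):
    """top face corners of held block in tool frame, from 4 box corners with known size"""
    c=cam("wrist");a=c["image"][:,:,::-1].copy();cv2.imwrite(name,a);return c,a
E
python3 - <<'E'
from h import *
c,a=held(0,"pics/w3.png");g=cv2.cvtColor(a,cv2.COLOR_BGR2GRAY)
hsv=cv2.cvtColor(a,cv2.COLOR_BGR2HSV)
m=((hsv[...,1]<40)&(g>105))
for v in range(196,376,8):
    x=np.where(m[v,240:390])[0]+240;print(v,x.min() if len(x) else 0,x.max() if len(x) else 0,len(x), g[v,[285,310,340]])
go(.587,-.2065,.19,180.5)
E
```

```text
196 0 0 0 [113 108 184]
204 0 0 0 [117 107 164]
212 280 347 68 [113 112 116]
220 276 349 74 [111 114 116]
228 273 351 78 [143 149 252]
236 273 351 78 [142 148 142]
244 273 350 77 [142 149 143]
252 274 350 76 [142 147 141]
260 274 350 77 [142 148 142]
268 274 350 77 [142 146 144]
276 274 349 76 [143 148 143]
284 275 362 75 [140 147 144]
292 242 382 77 [141 148 141]
300 275 350 75 [139 147 140]
308 275 349 74 [142 145 142]
316 276 349 73 [140 147 141]
324 276 349 73 [141 145 139]
332 276 348 73 [140 145 141]
340 276 348 43 [142 193 142]
348 277 348 41 [139 200 141]
356 0 0 0 [188 196  42]
364 0 0 0 [187 111  64]
372 0 0 0 [203  46  77]
t 3.8 pos [0.5593 0.3673 0.1864] ang 130.7 F [ 0.4 -0.2 -3. ] w 0.034
shift [-0.4531 -0.353  -0.0029] roll -0.87
```

Run:
```python
from h import *
t=cam("side");a=t["image"][:,:,::-1]
cv2.imwrite("pics/s3.png",cv2.resize(a[50:250,180:400],None,fx=3,fy=3,interpolation=cv2.INTER_CUBIC))
```

```text
(no output)
```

View pics/s3.png

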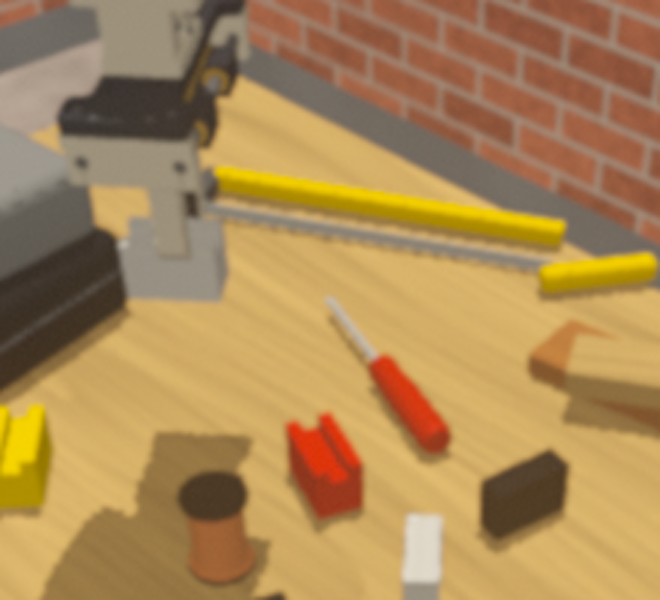

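The grooved block hangs level between the fingertips. It sits about 13 mm lower in the fingers than planned, because the fingers were still closing when I lifted. I carry it with more grip and stop beside the rack for a pocket measurement.

```bash
python3 h.py .58 -.1 .21 180.6
```

```text
t 3.85 pos [0.5593 0.3673 0.1862] ang 130.7 F [-0.   0.4 -3.5] w 0.034
shift [-0.3678 -0.289  -0.0232] roll -0.871
```

Call:
jog_arm(
  plan=[
    [-0.008,-0.006,-0.006,-0.02],
    [-0.025,-0.02,-0.015,-0.06],
    [-0.05,-0.04,-0.023,-0.12],
    [-0.078,-0.062,-0.023,-0.19],
    [-0.107,-0.084,-0.023,-0.26],
    [-0.136,-0.107,-0.023,-0.33],
    [-0.165,-0.13,-0.023,-0.4],
    [-0.194,-0.152,-0.023,-0.47],
    [-0.223,-0.175,-0.023,-0.54],
    [-0.252,-0.198,-0.023,-0.61],
    [-0.28,-0.22,-0.023,-0.68],
    [-0.307,-0.241,-0.023,-0.75],
    [-0.33,-0.26,-0.023,-0.81],
    [-0.348,-0.275,-0.023,-0.85],
    [-0.36,-0.284,-0.023,-0.871],
    [-0.366,-0.288,-0.023,-0.871],
    [-0.368,-0.289,-0.023,-0.871],
    [-0.368,-0.289,-0.023,-0.871],
    [-0.368,-0.289,-0.023,-0.871],
  ],
  newtons=20,
)

```text
time_s: 5.43
position: [0.5806, -0.0989, 0.2107]
eef_rot: [-0.0, -0.005, 1.0, 0.0]
ft_force: [-0.0, -0.0, -1.6]
width: 0.0335
```

Run:
```python
from h import *
c,a=held(0,"pics/w4.png")
go(.5894,-.2065,.15,180.6)
x,y=.599,-.1325
for yy in (-.2065,-.0585):
  for sx in (-33,33):
    for sy in (-1,1):
        w=.019 if yy<-.1 else .013
        p=[x+(sx*.9063-12*.4226)/1e3,yy+sy*w,(45+sx*.4226+12*.9063)/1e3];uv=proj(c,p);print(np.round(uv));cv2.circle(a,tuple(int(v) for v in uv),3,(0,0,255),1)
cv2.imwrite("pics/w4a.png",a)
```

```text
t 5.48 pos [ 0.5807 -0.0987  0.2108] ang -179.4 F [ 0.3 -0.6 -1.9] w 0.0339
shift [-0.0076 -0.1079  0.0608] roll 0.0
[157. 195.]
[204. 195.]
[152. 277.]
[200. 278.]
[349. 197.]
[381. 197.]
[349. 279.]
[382. 280.]
```

View pics/w4a.png

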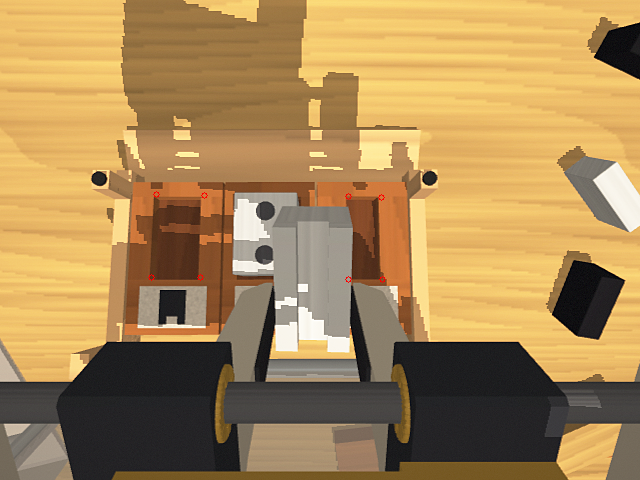

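The pocket outlines fall close to the predicted red corners: grooved pocket around (152–205, 195–278), narrow one (349–382, 197–280). I refine this with intensity profiles.

Run:
```python
from h import *
a=cv2.imread("pics/w4.png");g=cv2.GaussianBlur(cv2.cvtColor(a,cv2.COLOR_BGR2GRAY),(3,3),0).astype(int)
for v in (225,250,268): print(v,"L",list(zip(range(144,166,1),g[v,144:166])),"\nR",list(zip(range(192,214),g[v,192:214])))
for v in (225,250): print(v,"narrow R",list(zip(range(372,392),g[v,372:392])))
for u in (170,185): print(u,"T",list(zip(range(186,206),g[186:206,u])),"\nB",list(zip(range(268,290),g[268:290,u])))
```

```text
225 L [(144, np.int64(89)), (145, np.int64(89)), (146, np.int64(87)), (147, np.int64(86)), (148, np.int64(84)), (149, np.int64(84)), (150, np.int64(83)), (151, np.int64(79)), (152, np.int64(69)), (153, np.int64(60)), (154, np.int64(58)), (155, np.int64(59)), (156, np.int64(59)), (157, np.int64(59)), (158, np.int64(62)), (159, np.int64(72)), (160, np.int64(79)), (161, np.int64(74)), (162, np.int64(70)), (163, np.int64(69)), (164, np.int64(66)), (165, np.int64(65))] 
R [(192, np.int64(73)), (193, np.int64(72)), (194, np.int64(72)), (195, np.int64(73)), (196, np.int64(74)), (197, np.int64(75)), (198, np.int64(76)), (199, np.int64(80)), (200, np.int64(86)), (201, np.int64(91)), (202, np.int64(92)), (203, np.int64(90)), (204, np.int64(90)), (205, np.int64(91)), (206, np.int64(91)), (207, np.int64(91)), (208, np.int64(92)), (209, np.int64(91)), (210, np.int64(90)), (211, np.int64(89)), (212, np.int64(89)), (213, np.int64(89))]
250 L [(144, np.int64(89)), (145, np.int64(90)), (146, np.int64(91)), (147, np.int64(91)), (148, np.int64(92)), (149, np.int64(91)), (150, np.int64(83)), (151, np.in
[... 3721 characters left out ...]
np.int64(140)), (196, np.int64(127)), (197, np.int64(110)), (198, np.int64(105)), (199, np.int64(102)), (200, np.int64(92)), (201, np.int64(88)), (202, np.int64(89)), (203, np.int64(90)), (204, np.int64(90)), (205, np.int64(81))] 
B [(268, np.int64(55)), (269, np.int64(55)), (270, np.int64(55)), (271, np.int64(55)), (272, np.int64(55)), (273, np.int64(55)), (274, np.int64(54)), (275, np.int64(54)), (276, np.int64(54)), (277, np.int64(54)), (278, np.int64(57)), (279, np.int64(70)), (280, np.int64(89)), (281, np.int64(94)), (282, np.int64(92)), (283, np.int64(90)), (284, np.int64(88)), (285, np.int64(101)), (286, np.int64(134)), (287, np.int64(157)), (288, np.int64(162)), (289, np.int64(133))]
```

Refined by edge offsets: grooved pocket y ≈ −0.208, narrow y ≈ −0.060, rack origin x ≈ 0.600, yaw 0.6°.

```bash
python3 h.py .5913 -.2083 .125 180.6
```

```text
t 5.48 pos [ 0.5807 -0.0987  0.2108] ang -179.4 F [ 0.3 -0.6 -1.9] w 0.0339
shift [-0.0095 -0.1097  0.0858] roll 0.0
```

Call:
jog_arm(
  plan=[
    [-0.002,-0.015,0,0],
    [-0.005,-0.04,0,0],
    [-0.007,-0.07,0,0],
    [-0.0085,-0.095,0,0],
    [-0.0095,-0.107,0.003,0],
    [-0.0095,-0.1097,0.02,0],
    [-0.0095,-0.1097,0.045,0],
    [-0.0095,-0.1097,0.07,0],
    [-0.0095,-0.1097,0.082,0],
    [-0.0095,-0.1097,0.086,0],
    [-0.0095,-0.1097,0.086,0],
    [-0.0095,-0.1097,0.086,0],
  ],
  newtons=12,
)

```text
time_s: 6.48
position: [0.592, -0.2095, 0.1263]
eef_rot: [0.001, -0.005, 1.0, -0.0]
ft_force: [-0.4, -1.1, -1.8]
width: 0.0338
```

```bash
python3 h.py .5913 -.2083 .1075 180.6
```

```text
t 6.48 pos [ 0.592  -0.2095  0.1263] ang -179.4 F [-0.4 -1.1 -1.8] w 0.0338
shift [0.0007 0.0012 0.0188] roll 0.0
```

Call:
jog_arm(
  plan=[
    [0.0002,0.0003,0.005,0],
    [0.0004,0.0006,0.012,0],
    [0.0004,0.0006,0.0165,0],
    [0.0004,0.0006,0.0188,0],
    [0.0,0.0006,0.0197,0],
    [-0.0005,0.0006,0.0206,0],
    [-0.0009,0.0006,0.0215,0],
    [-0.0013,0.0006,0.0225,0],
    [-0.0017,0.0006,0.0234,0],
    [-0.0022,0.0006,0.0243,0],
    [-0.0022,0.0006,0.0243,0],
  ],
)

```text
time_s: 7.4
position: [0.5927, -0.2081, 0.1016]
eef_rot: [-0.001, -0.005, 1.0, 0.001]
ft_force: [-9.1, 5.3, 10.6]
width: 0.034
```

Run:
```python
from h import *
c,a=held(0,"pics/w5.png")
cv2.imwrite("pics/w5c.png",cv2.resize(a[130:430,180:460],None,fx=2,fy=2))
go(.5906,-.2083,.0972,180.6)
```

```text
t 7.45 pos [ 0.5927 -0.2081  0.1016] ang -179.4 F [-7.9  5.  11.6] w 0.0337
shift [ 0.0021 -0.0002  0.0044] roll -0.0
```

View pics/w5c.png

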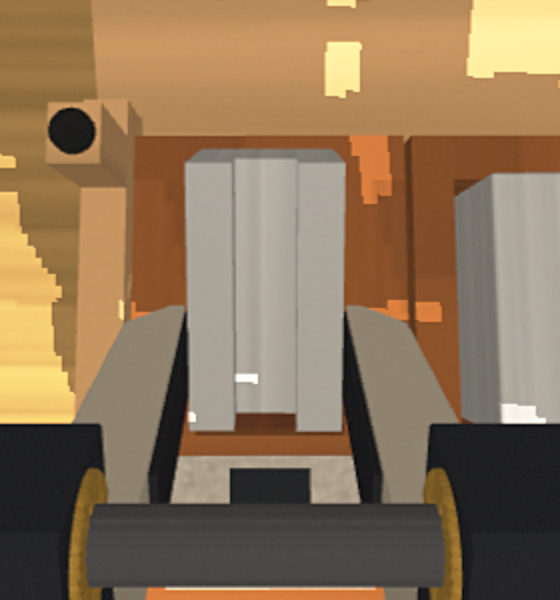

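The block is tilting about its back edge as planned. The label centre is about 1.5 mm to +y of the block, which agrees with the +5 N side force. I shift across and go on.

Call:
jog_arm(
  plan=[
    [0,0.0007,-0.0005,0],
    [-0.0003,0.0014,-0.0003,0],
    [-0.0003,0.0014,0.0002,0],
    [0.0003,0.0014,0.0008,0],
    [0.001,0.0014,0.0014,0],
    [0.0014,0.0014,0.0022,0],
    [0.0019,0.0014,0.003,0],
    [0.0024,0.0014,0.0038,0],
    [0.0028,0.0014,0.0046,0],
    [0.0028,0.0014,0.0046,0],
  ],
)

```text
time_s: 8.28
position: [0.5924, -0.2076, 0.0988]
eef_rot: [0.002, -0.005, 1.0, -0.001]
ft_force: [-0.7, 3.3, 16.0]
width: 0.0339
```

Run:
```python
from h import *
c,a=held(0,"pics/w6.png")
go(.5906,-.2083,.0972,180.6)
c,b=c,cam("side")["image"][:,:,::-1]
o=np.zeros((600,800,3),np.uint8);o[:600,:400]=cv2.resize(a[130:430,210:410],(400,600));o[:600,400:]=cv2.resize(b[225:375,470:570],(400,600),interpolation=cv2.INTER_CUBIC)
cv2.imwrite("pics/w6c.png",o)
```

```text
t 8.33 pos [ 0.5924 -0.2076  0.0988] ang -179.4 F [-1.8  4.8 16.8] w 0.0342
shift [ 0.0018 -0.0007  0.0015] roll -0.0
```

View pics/w6c.png

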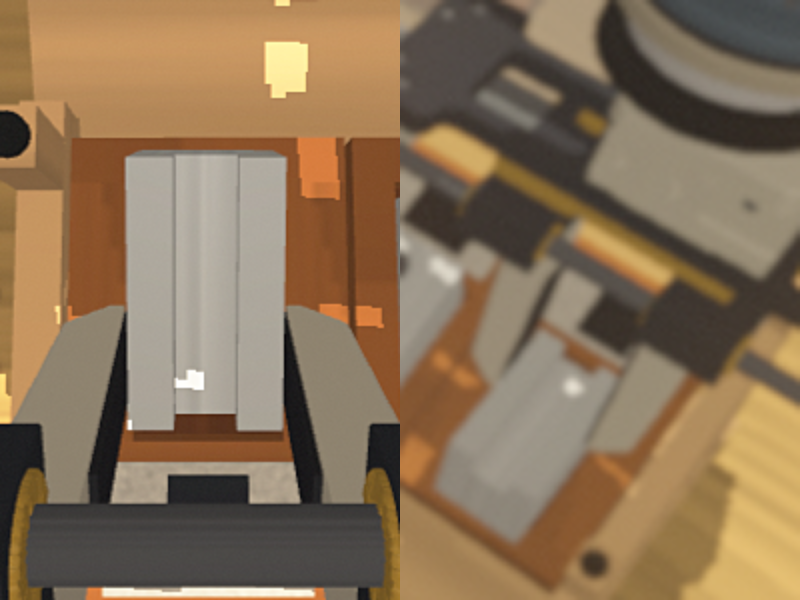

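Call:
jog_arm(
  plan=[
    [0,0.0003,0,0],
    [0,0.0003,0,0],
    [0,0.0003,0.0005,0],
    [0.0003,0.0003,0.001,0],
    [0.0005,0.0003,0.0015,0],
    [0.0005,0.0003,0.002,0],
    [0.0005,0.0003,0.0025,0],
    [0.0005,0.0003,0.0025,0],
  ],
  newtons=4,
)

```text
time_s: 9.05
position: [0.5912, -0.2074, 0.0948]
eef_rot: [0.001, -0.005, 1.0, -0.0]
ft_force: [0.8, -0.1, 3.9]
width: 0.0338
```

```bash
cat >> h.py <<'E'
def widths(f,lo=240,hi=390,rows=(220,240,260,300,340,345),gmin=105):
    a=cv2.imread(f);g=cv2.cvtColor(a,cv2.COLOR_BGR2GRAY);s=cv2.cvtColor(a,cv2.COLOR_BGR2HSV)[...,1];m=(s<40)&(g>gmin)
    for v in rows:
        x=np.where(m[v,lo:hi])[0]+lo;print(v,(x.min(),x.max()) if len(x) else None)
E
python3 - <<'E'
from h import *
c,a=held(0,"pics/w7.png");widths("pics/w6.png");widths("pics/w7.png")
go(.5906,-.2083,.0972,180.6)
E
```

```text
220 (np.int64(273), np.int64(352))
240 (np.int64(273), np.int64(352))
260 (np.int64(274), np.int64(351))
300 (np.int64(274), np.int64(351))
340 (np.int64(274), np.int64(350))
345 None
220 (np.int64(272), np.int64(353))
240 (np.int64(273), np.int64(353))
260 (np.int64(273), np.int64(352))
300 (np.int64(273), np.int64(352))
340 (np.int64(274), np.int64(351))
345 (np.int64(274), np.int64(351))
t 9.1 pos [ 0.5912 -0.2074  0.0948] ang -179.4 F [0.1 0.6 5. ] w 0.0339
shift [ 0.0006 -0.0009 -0.0024] roll -0.0
```

Call:
jog_arm(
  plan=[
    [0,0,0,0],
    [0,0,0,0],
    [0,0,0,0],
    [0,0,0,0],
    [0,0,0,0],
    [0,0,-0.01,0],
    [0,0,-0.03,0],
    [0,0,-0.05,0],
    [0,0,-0.05,0],
  ],
  hand=-0.05,
)

```text
time_s: 9.85
position: [0.5919, -0.2078, 0.1482]
eef_rot: [0.003, -0.005, 1.0, -0.001]
ft_force: [-0.6, -0.3, -0.1]
width: 0.0443
```

Run:
```python
from h import *
c,a=held(0,"pics/w8.png")
go(.5906,-.2083,.0972,180.6)
b=cam("side")["image"][:,:,::-1]
o=np.zeros((600,800,3),np.uint8);o[:600,:400]=cv2.resize(a[130:430,210:410],(400,600));o[:600,400:]=cv2.resize(b[225:375,470:570],(400,600),interpolation=cv2.INTER_CUBIC)
cv2.imwrite("pics/w8c.png",o)
```

```text
t 9.9 pos [ 0.5912 -0.2075  0.1462] ang -179.4 F [ 0.   0.1 -0.5] w 0.0445
shift [ 0.0008 -0.0007  0.0489] roll -0.0
```

View pics/w8c.png

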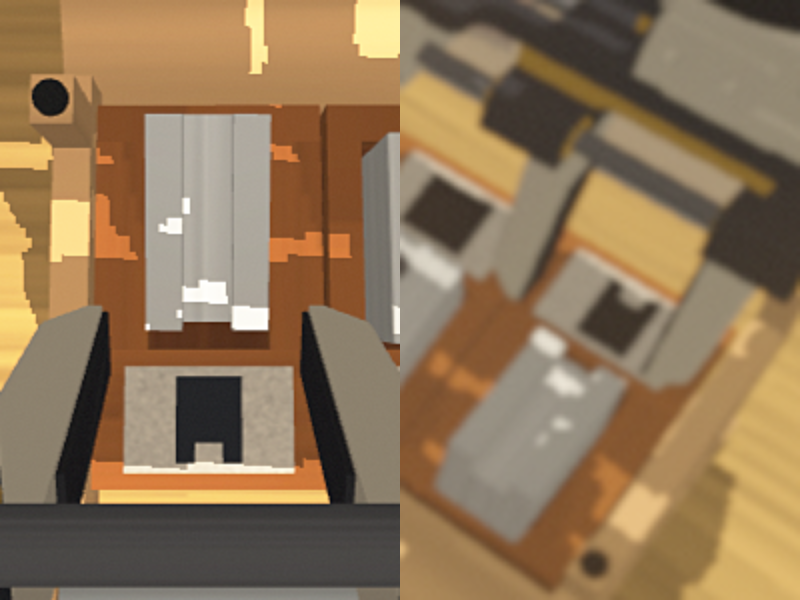

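Run:
```python
from h import *
c=cam("wrist");print("crop px of expected seated corners vs seen (145,114)(271,114)(145,330)(270,330)")
for a in (25,20):
 for sx in (-30,30):
  for sy in (-17,17):
    t=np.radians(a);X=sx*np.cos(t)-40*np.sin(t);Z=45+sx*np.sin(t)+40*np.cos(t)
    u=np.array(proj(c,[.6002+X/1e3,-.2083+sy/1e3,Z/1e3]));print(a,sx,sy,((u-[210,130])*2).round())
go(.5633,.1535,.13,224)
```

```text
crop px of expected seated corners vs seen (145,114)(271,114)(145,330)(270,330)
25 -30 -17 [149. 139.]
25 -30 17 [269. 140.]
25 30 -17 [144. 354.]
25 30 17 [269. 356.]
20 -30 -17 [148. 150.]
20 -30 17 [269. 151.]
20 30 -17 [145. 366.]
20 30 17 [268. 367.]
t 10.0 pos [ 0.59   -0.207   0.1436] ang -179.4 F [ 0.3 -0.5 -0.5] w 0.0441
shift [0.023  0.3608 0.0136] roll -0.758
```

Run:
```python
from h import *
c,a=held(0,"pics/w9.png");go(.59,-.2083,.15,180.6)
widths("pics/w9.png",rows=(180,190,200,210,230,250,270,280,285,288,292,295))
g=cv2.cvtColor(a,cv2.COLOR_BGR2GRAY).astype(int);print("col290",list(enumerate(g[170:360,290].tolist(),170))[::1][:40],"\n",list(enumerate(g[280:360,290].tolist(),280)))
for n,sx,sy,h in [("lab",38,-26,12),("lab",38,26,12),("lab",70,-26,12),("fr",-30,-17,40),("fr",-30,17,40),("bk",30,-17,40),("bk",30,17,40),("wide",-30,74-23,40),("pocketback",33,0,12)]:
    t=np.radians(25);X=sx*np.cos(t)-h*np.sin(t);Z=45+sx*np.sin(t)+h*np.cos(t)
    print(n,sx,sy,np.round(proj(c,[.6002+X/1e3,-.2083+sy/1e3,Z/1e3])))
```

```text
t 10.05 pos [ 0.5898 -0.2069  0.143 ] ang -179.4 F [-0.1  0.5  0.7] w 0.0439
shift [-0.0002 -0.0014 -0.007 ] roll -0.0
180 None
190 None
200 (np.int64(281), np.int64(343))
210 (np.int64(281), np.int64(343))
230 (np.int64(281), np.int64(343))
250 (np.int64(281), np.int64(342))
270 (np.int64(281), np.int64(342))
280 (np.int64(281), np.int64(342))
285 (np.int64(281), np.int64(342))
288 (np.int64(281), np.int64(342))
292 (np.int64(281), np.int64(342))
295 (np.int64(281), np.int64(342))
col290 [(170, 144), (171, 148), (172, 141), (173, 144), (174, 143), (175, 141), (176, 140), (177, 141), (178, 139), (179, 140), (180, 140), (181, 141), (182, 141), (183, 139), (184, 139), (185, 141), (186, 143), (187, 128), (188, 79), (189, 85), (190, 86), (191, 82), (192, 111), (193, 181), (194, 172), (195, 169), (196, 170), (197, 171), (198, 171), (199, 171), (200, 172), (201, 170), (202, 170), (203, 168), (204, 169), (205, 172), (206, 171), (207, 171), (208, 170), (209, 171)] 
 [(280, 166), (281, 165), (282, 165), (283, 164), (284, 167), (285, 166), (286, 167), (287, 165), (288, 164), (289, 164), (290, 
[... 325 characters left out ...]
, (319, 92), (320, 131), (321, 165), (322, 159), (323, 157), (324, 153), (325, 153), (326, 158), (327, 162), (328, 158), (329, 154), (330, 152), (331, 154), (332, 161), (333, 165), (334, 167), (335, 162), (336, 157), (337, 155), (338, 155), (339, 159), (340, 163), (341, 163), (342, 160), (343, 157), (344, 156), (345, 157), (346, 160), (347, 161), (348, 163), (349, 160), (350, 163), (351, 166), (352, 171), (353, 167), (354, 164), (355, 159), (356, 158), (357, 157), (358, 157), (359, 157)]
lab 38 -26 [270. 319.]
lab 38 26 [355. 320.]
lab 70 -26 [269. 374.]
fr -30 -17 [284. 201.]
fr -30 17 [344. 202.]
bk 30 -17 [282. 309.]
bk 30 17 [344. 310.]
wide -30 51 [404. 202.]
pocketback 33 0 [312. 312.]
```

View pics/w9.png

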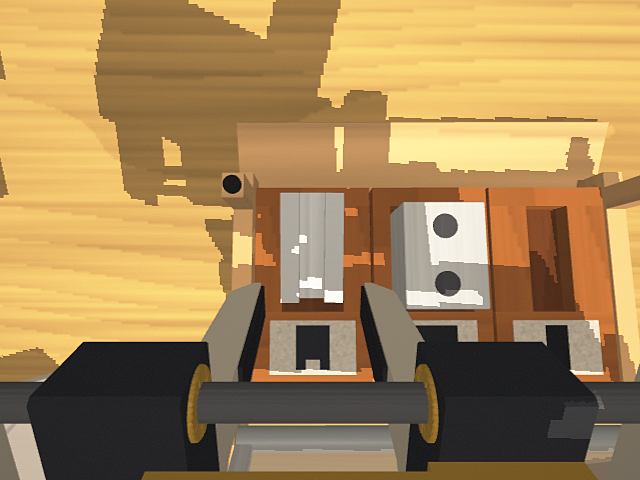

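The grooved block isn't home. Its front end is at row 193 (201 when seated) and its back at row 303 (309 when seated), so its front edge is resting on the pocket's front lip. The wide block matches prediction. I regrip nearer the front, ease it up-slope and press the front down.

Call:
jog_arm(
  plan=[
    [0.005,-0.0007,0,0],
    [0.0145,-0.0007,0.01,0],
    [0.0145,-0.0007,0.03,0],
    [0.0145,-0.0007,0.045,0],
    [0.0145,-0.0007,0.05,0],
    [0.0145,-0.0007,0.05,0],
  ],
)

```text
time_s: 10.55
position: [0.5746, -0.2076, 0.092]
eef_rot: [-0.002, -0.005, 1.0, 0.001]
ft_force: [0.1, -0.3, 0.0]
width: 0.0442
```

Call:
jog_arm(
  plan=[
    [0,0,0,0],
    [0,0,0,0],
    [0,0,0,0],
    [0,0,0,0],
    [0,0,0,0],
    [0,0,0,0],
    [-0.0015,0,-0.001,0],
    [-0.003,0,-0.002,0],
    [-0.0045,0,-0.002,0],
    [-0.005,0,-0.001,0],
    [-0.005,0,0.0005,0],
    [-0.005,0,0.002,0],
    [-0.0047,0,0.0035,0],
    [-0.0044,0,0.005,0],
    [-0.004,0,0.0062,0],
    [-0.0036,0,0.0072,0],
    [-0.0036,0,0.0072,0],
  ],
  hand=-1,
  newtons=10,
)

```text
time_s: 11.97
position: [0.5812, -0.2077, 0.0883]
eef_rot: [0.002, -0.005, 1.0, -0.0]
ft_force: [1.4, 5.0, 13.6]
width: 0.034
```

```bash
python3 h.py .5783 -.2076 .0855 180.6
```

```text
t 11.97 pos [ 0.5812 -0.2077  0.0883] ang -179.4 F [ 1.4  5.  13.6] w 0.034
shift [0.0029 0.0001 0.0028] roll -0.0
```

Call:
jog_arm(
  plan=[
    [0,0,-0.002,0],
    [0,0.001,-0.003,0],
    [0,0.002,-0.003,0],
    [0,0.002,-0.002,0],
    [0,0.002,-0.001,0],
    [0,0.002,0,0],
    [0,0.002,0.001,0],
    [0.0003,0.002,0.002,0],
    [0.0006,0.002,0.003,0],
    [0.0006,0.002,0.003,0],
  ],
)

```text
time_s: 12.8
position: [0.5799, -0.2057, 0.0851]
eef_rot: [0.002, -0.005, 1.0, -0.0]
ft_force: [-0.7, 4.3, 13.4]
width: 0.034
```

Run:
```python
from h import *
c,a=held(0,"pics/w10.png");go(.5783,-.2076,.0855,180.6)
widths("pics/w10.png",rows=(160,170,180,200,220,240,260,280,290,300,310,320,330))
```

```text
t 12.85 pos [ 0.5799 -0.2057  0.0851] ang -179.4 F [ 1.4  5.4 12.7] w 0.0341
shift [ 0.0017 -0.0019 -0.0004] roll -0.0
160 None
170 None
180 None
200 None
220 None
240 (np.int64(276), np.int64(349))
260 (np.int64(271), np.int64(354))
280 (np.int64(271), np.int64(354))
290 (np.int64(246), np.int64(354))
300 (np.int64(271), np.int64(354))
310 (np.int64(271), np.int64(354))
320 (np.int64(271), np.int64(354))
330 (np.int64(271), np.int64(353))
```

Call:
jog_arm(
  plan=[
    [0,0,0,0],
    [0,0,0,0],
    [0,0,0,0],
    [0,0,0,0],
    [0,0,0,0],
    [0,0,-0.01,0],
    [-0.004,0,-0.03,0],
    [-0.01,0,-0.05,0],
    [-0.01,0,-0.058,0],
    [-0.01,0,-0.058,0],
    [-0.01,0,-0.058,0],
  ],
  hand=-0.05,
)

```text
time_s: 13.77
position: [0.5884, -0.2058, 0.1414]
eef_rot: [0.0, -0.005, 1.0, -0.0]
ft_force: [0.1, -0.3, -0.6]
width: 0.0445
```

```bash
cat >> h.py <<'E'
def seatpred(c,y,w,rx=.6002):
    for n,sx,sy,h in [("lab",38,-26,12),("lab",38,26,12),("fr",-30,-w/2,40),("fr",-30,w/2,40),("bk",30,-w/2,40),("bk",30,w/2,40),("frbottomface",-30,-w/2,12)]:
        t=np.radians(25);X=sx*np.cos(t)-h*np.sin(t);Z=45+sx*np.sin(t)+h*np.cos(t)
        print(n,sx,sy,np.round(proj(c,[rx+X/1e3,y+sy/1e3,Z/1e3]),1))
E
python3 - <<'E'
from h import *
cam("top");cam("top")
c,a=held(0,"pics/w11.png");go(.59,-.2083,.15,180.6);seatpred(c,-.2078,34)
widths("pics/w11.png",rows=range(188,330,6))
g=cv2.cvtColor(a,cv2.COLOR_BGR2GRAY).astype(int)
for u in (295,332):
  col=g[170:345,u]; d=np.abs(np.diff(col));print(u,[(i+170,col[i],col[i+1]) for i in range(len(d)) if d[i]>18])
E
```

```text
t 13.92 pos [ 0.588  -0.2056  0.1404] ang -179.4 F [-0.   0.7  0.2] w 0.044
shift [-0.002  -0.0027 -0.0096] roll -0.0
lab 38 -26 [267.9 325.3]
lab 38 26 [353.7 326.1]
fr -30 -17.0 [281.7 206. ]
fr -30 17.0 [342.5 206.6]
bk 30 -17.0 [279.5 315.3]
bk 30 17.0 [342.6 315.9]
frbottomface -30 -17.0 [284.8 214.9]
188 None
194 None
200 (np.int64(281), np.int64(344))
206 (np.int64(281), np.int64(344))
212 (np.int64(281), np.int64(344))
218 (np.int64(281), np.int64(344))
224 (np.int64(281), np.int64(389))
230 (np.int64(281), np.int64(389))
236 (np.int64(281), np.int64(344))
242 (np.int64(281), np.int64(343))
248 (np.int64(281), np.int64(343))
254 (np.int64(281), np.int64(343))
260 (np.int64(281), np.int64(343))
266 (np.int64(281), np.int64(343))
272 (np.int64(281), np.int64(343))
278 (np.int64(281), np.int64(343))
284 (np.int64(281), np.int64(343))
290 (np.int64(281), np.int64(343))
296 (np.int64(282), np.int64(343))
302 (np.int64(282), np.int64(343))
308 (np.int64(282), np.int64(343))
314 None
320 None
326 None
295 [(191, np.int64(144), np.int64(93)), (196, np.int64(83), np.int64(103)), (197, np.int64(103), np.int64(164)), (251, np.int64(165), np.int64(215)), (255, np.int64(215), np.int64(159)), (298, np.int64(169), np.int64(255)), (302, np.int64(255), np.int64(148)), (308, np.int64(171), np.int64(108)), (309, np.int64(108), np.int64(48)), (317, np.int64(66), np.int64(103)), (325, np.int64(93), np.int64(135)), (326, np.int64(135), np.int64(166)), (330, np.int64(162), np.int64(93)), (331, np.int64(93), np.int64(25))]
332 [(191, np.int64(144), np.int64(83)), (197, np.int64(104), np.int64(164)), (296, np.int64(169), np.int64(255)), (308, np.int64(255), np.int64(90)), (309, np.int64(90), np.int64(42)), (317, np.int64(74), np.int64(101)), (325, np.int64(89), np.int64(141)), (326, np.int64(141), np.int64(167))]
```

Run:
```python
from h import *
from scipy.optimize import fsolve
c=cam("wrist");t=np.radians(25)
def row(X,Z,y=-.2078):
    x=X*np.cos(t)-Z*np.sin(t);z=45+X*np.sin(t)+Z*np.cos(t)
    return proj(c,[.6002+x/1e3,y,z/1e3])[1]
# back bottom corner (bx,bz); front raised by a
def pts(bx,a,bz=0):
    ex=np.array([np.cos(a),-np.sin(a)]);ez=np.array([np.sin(a),np.cos(a)]);b=np.array([bx,bz])
    return b+40*ez-60*ex,b+40*ez,b-60*ex
for bz in (0,4,8,12):
    f=lambda p:[row(*pts(*p,bz)[0])-197.5,row(*pts(*p,bz)[1])-309]
    s=fsolve(f,[30,.1]);P=pts(*s,bz)
    d=lambda p,w:[np.diff([proj(c,[.6002+(p[0]*np.cos(t)-p[1]*np.sin(t))/1e3,-.2078+q,(45+p[0]*np.sin(t)+p[1]*np.cos(t))/1e3])[0] for q in(-w/2,w/2)])[0].round(1)]
    print(bz,"back x",s[0].round(1),"a",s[1].round(3),"front bottom",P[2].round(1),"widths",d(P[0],.034),d(P[1],.034))
```

```text
0 back x 19.0 a 0.188 front bottom [-40.   11.2] widths [np.float64(63.8)] [np.float64(62.7)]
4 back x 25.2 a 0.028 front bottom [-34.8   5.7] widths [np.float64(62.3)] [np.float64(64.1)]
8 back x 28.1 a -0.05 front bottom [-31.8   5. ] widths [np.float64(62.1)] [np.float64(65.3)]
12 back x 30.2 a -0.109 front bottom [-29.4   5.5] widths [np.float64(62.2)] [np.float64(66.5)]<stdin>:13: RuntimeWarning: The iteration is not making good progress, as measured by the 
 improvement from the last ten iterations.
```

The fit shows the cause: the front bottom edge sits on the front lip at slope x ≈ −40, tilted 0.19 rad. The block has to go about 9 mm up-slope. I grip it firmly, lift, shift up-slope and lower it.

Call:
jog_arm(
  plan=[
    [0.004,0,0.015,0],
    [0.0075,0,0.035,0],
    [0.0075,0,0.046,0],
    [0.0075,0,0.049,0],
    [0.0075,0,0.049,0],
    [0.0075,0,0.049,0],
  ],
)

```text
time_s: 14.47
position: [0.5816, -0.206, 0.0929]
eef_rot: [0.0, -0.005, 1.0, -0.0]
ft_force: [0.3, -0.0, 0.6]
width: 0.0444
```

Call:
jog_arm(
  plan=[
    [0,0,0,0],
    [0,0,0,0],
    [0,0,0,0],
    [0,0,0,0],
    [0,0,0,0],
    [0,0,0,0],
    [0,0,0,0],
    [0,0,0,0],
    [0.0015,0,-0.003,0],
    [0.0034,0,-0.0073,0],
    [0.001,0,-0.0085,0],
    [-0.0015,0,-0.0096,0],
    [-0.004,0,-0.0107,0],
    [-0.0056,0,-0.0113,0],
    [-0.0056,0,-0.0113,0],
    [-0.0056,0,-0.0113,0],
  ],
  hand=-1,
  newtons=30,
)

```text
time_s: 15.8
position: [0.5868, -0.2057, 0.1037]
eef_rot: [-0.0, -0.005, 1.0, 0.0]
ft_force: [0.4, 0.1, -2.5]
width: 0.0339
```

```bash
cat >> h.py <<'E'
def fit(c,u,y,rf,rb,bz,rx=.6002):
    "block pose in slot plane (x up-slope, z normal) from rows of front/back top edges, given widths too"
    from scipy.optimize import least_squares
    t=np.radians(25)
    P=lambda X,Z,q=0:proj(c,[rx+(X*np.cos(t)-Z*np.sin(t))/1e3,y+q/1e3,(45+X*np.sin(t)+Z*np.cos(t))/1e3])
    def f(p):
        a=p[1];ex=np.array([np.cos(a),-np.sin(a)]);ez=np.array([np.sin(a),np.cos(a)]);b=np.array([p[0],p[2]])
        F=b+40*ez-60*ex;B=b+40*ez
        return [P(*F)[1]-rf,P(*B)[1]-rb,P(*F,u[0])[0]-P(*F,-u[0])[0]-u[1],P(*B,u[0])[0]-P(*B,-u[0])[0]-u[2]]
    s=least_squares(f,[20,.1,5]).x;b=np.array([s[0],s[2]]);a=s[1]
    print("back bottom",b.round(1),"a",a.round(3),"front bottom",(b-60*np.array([np.cos(a),-np.sin(a)])).round(1))
def edges(f,cols,lo=170,hi=345,th=18):
    g=cv2.cvtColor(cv2.imread(f),cv2.COLOR_BGR2GRAY).astype(int)
    for u in cols:
        col=g[lo:hi,u];d=np.abs(np.diff(col));print(u,[(i+lo,int(col[i]),int(col[i+1])) for i in range(len(d)) if d[i]>th])
E
python3 - <<'E'
from h import *
c,a=held(0,"pics/w12.png");go(.5805,-.2076,.09,180.6)
widths("pics/w12.png",rows=range(200,360,10));edges("pics/w12.png",(295,332),lo=180,hi=375)
E
```

```text
t 15.85 pos [ 0.5867 -0.2058  0.1036] ang -179.4 F [-1.   1.1 -2.3] w 0.034
shift [ 0.0062 -0.0018  0.0136] roll -0.0
200 None
210 None
220 None
230 (np.int64(279), np.int64(347))
240 (np.int64(272), np.int64(352))
250 (np.int64(273), np.int64(352))
260 (np.int64(273), np.int64(352))
270 (np.int64(273), np.int64(352))
280 (np.int64(273), np.int64(352))
290 (np.int64(246), np.int64(352))
300 (np.int64(273), np.int64(352))
310 (np.int64(273), np.int64(351))
320 (np.int64(273), np.int64(351))
330 (np.int64(274), np.int64(351))
340 (np.int64(274), np.int64(351))
350 (np.int64(274), np.int64(351))
295 [(206, 146, 112), (207, 112, 80), (227, 85, 114), (236, 114, 165), (354, 162, 255), (359, 255, 148), (373, 170, 60)]
332 [(206, 145, 101), (236, 117, 177), (356, 167, 255), (366, 255, 144)]
```

Run:
```python
from h import *
c=cam("wrist");fit(c,(17,80.5,78.3),-.2076,237,373.5,5)
go(.5805,-.2076,.09,180.6)
```

```text
back bottom [26.6  6.5] a 0.224 front bottom [-31.9  19.9]
t 15.9 pos [ 0.5867 -0.2058  0.1037] ang -179.4 F [-0.4 -0.1 -1.2] w 0.0337
shift [ 0.0062 -0.0018  0.0137] roll -0.0
```

Call:
jog_arm(
  plan=[
    [-0.001,0,-0.0004,0],
    [-0.0018,0,-0.0009,0],
    [-0.0025,0,0.001,0],
    [-0.0035,0,0.003,0],
    [-0.0042,0,0.0045,0],
    [-0.0048,0,0.0056,0],
    [-0.0052,0,0.0064,0],
    [-0.0052,0,0.0064,0],
  ],
)

```text
time_s: 16.57
position: [0.5916, -0.2058, 0.0978]
eef_rot: [-0.001, -0.005, 1.0, 0.0]
ft_force: [-4.6, 1.1, 3.7]
width: 0.0336
```

Call:
jog_arm(
  plan=[
    [0,0,0,0],
    [0,0,0,0],
    [-0.0004,0,0.001,0],
    [-0.0008,0,0.002,0],
    [-0.0012,0,0.003,0],
    [-0.0016,0,0.004,0],
    [-0.002,0,0.005,0],
    [-0.002,0,0.005,0],
  ],
  newtons=5,
)

```text
time_s: 17.23
position: [0.5935, -0.2056, 0.0922]
eef_rot: [-0.001, -0.005, 1.0, 0.0]
ft_force: [-5.5, 1.2, 0.6]
width: 0.0339
```

Run:
```python
from h import *
c,a=held(0,"pics/w13.png");go(.5805,-.2076,.09,180.6)
widths("pics/w13.png",rows=(250,260,270,330,340,350,360));edges("pics/w13.png",(295,332),lo=180,hi=375)
```

```text
t 17.28 pos [ 0.5935 -0.2056  0.0922] ang -179.4 F [-4.2  0.7  1. ] w 0.0338
shift [ 0.0131 -0.0018  0.0022] roll -0.0
250 (np.int64(273), np.int64(352))
260 (np.int64(273), np.int64(352))
270 (np.int64(273), np.int64(352))
330 (np.int64(272), np.int64(352))
340 (np.int64(272), np.int64(352))
350 (np.int64(273), np.int64(352))
360 (np.int64(273), np.int64(352))
295 [(199, 148, 96), (221, 90, 159), (364, 167, 148), (365, 148, 85), (367, 92, 157), (373, 171, 130)]
332 [(199, 146, 102), (221, 94, 164), (364, 175, 154), (365, 154, 77), (367, 90, 159)]
```

Call:
jog_arm(
  plan=[
    [0,0,0,0],
    [0,0,0,0],
    [0,0,0,0],
    [0,0,0,0],
    [0,0,0,0],
    [0,0,-0.01,0],
    [0.002,0,-0.03,0],
    [0.005,0,-0.05,0],
    [0.005,0,-0.05,0],
    [0.005,0,-0.05,0],
  ],
  hand=-0.05,
)

```text
time_s: 18.12
position: [0.5895, -0.206, 0.1438]
eef_rot: [0.001, -0.005, 1.0, -0.001]
ft_force: [-0.2, -0.1, -0.7]
width: 0.0442
```

Run:
```python
from h import *
cam("top");c,a=held(0,"pics/w14.png");go(.5633,.1535,.13,224)
seatpred(c,-.2078,34)
widths("pics/w14.png",rows=(200,205,210,220,290,300,310));edges("pics/w14.png",(295,332),lo=180,hi=375)
```

```text
t 18.22 pos [ 0.5888 -0.2057  0.1419] ang -179.4 F [-0.2 -0.3 -0.4] w 0.044
shift [0.0218 0.3594 0.012 ] roll -0.758
lab 38 -26 [268.7 321.5]
lab 38 26 [353.8 322.3]
fr -30 -17.0 [282.4 202.9]
fr -30 17.0 [342.8 203.5]
bk 30 -17.0 [280.2 311.3]
bk 30 17.0 [342.8 311.9]
frbottomface -30 -17.0 [285.5 212. ]
200 (np.int64(283), np.int64(342))
205 (np.int64(283), np.int64(342))
210 (np.int64(283), np.int64(342))
220 (np.int64(283), np.int64(389))
290 (np.int64(282), np.int64(343))
300 (np.int64(282), np.int64(343))
310 None
295 [(188, 142, 111), (189, 111, 81), (197, 85, 153), (239, 169, 252), (248, 249, 157), (294, 173, 254), (298, 254, 161), (305, 179, 110), (306, 110, 46), (313, 68, 94), (321, 91, 116), (322, 116, 166), (326, 159, 131), (327, 131, 16), (371, 40, 139), (372, 139, 164)]
332 [(188, 142, 114), (189, 114, 88), (197, 91, 154), (292, 168, 251), (305, 255, 116), (306, 116, 39), (313, 67, 93), (321, 88, 133), (322, 133, 168), (372, 165, 250)]
```

The grooved block is now seated. Top-face widths (60/62 px) match the prediction (60.4/62.6), and it sits about 3 mm down-slope against the front wall, which is inside tolerance. Next is the narrow block.

Call:
jog_arm(
  plan=[
    [0,0,-0.02,0],
    [0.003,0.02,-0.04,0],
    [0.006,0.055,-0.045,0],
    [0.009,0.095,-0.045,0],
    [0.012,0.135,-0.045,0],
    [0.014,0.175,-0.045,-0.05],
    [0.016,0.215,-0.045,-0.17],
    [0.018,0.25,-0.045,-0.29],
    [0.02,0.285,-0.045,-0.41],
    [0.0218,0.32,-0.04,-0.53],
    [0.0218,0.345,-0.035,-0.65],
    [0.0218,0.357,-0.03,-0.758],
    [0.0218,0.3594,-0.028,-0.758],
    [0.0218,0.3594,-0.028,-0.758],
    [0.0218,0.3594,-0.028,-0.758],
  ],
  hand=0.29,
)

```text
time_s: 19.47
position: [0.5635, 0.1526, 0.17]
eef_rot: [-0.001, -0.373, 0.928, 0.0]
ft_force: [0.3, -0.3, -0.0]
width: 0.06
```

Run:
```python
from h import *
cam("top");c,a=held(0,"pics/n1.png")
hsv=cv2.cvtColor(a,cv2.COLOR_BGR2HSV)
m=((hsv[...,1]<50)&(hsv[...,2]>120)).astype(np.uint8)
n,l,st,ce=cv2.connectedComponentsWithStats(m)
for k in range(1,n):
    if st[k,4]>500:
        p=np.argwhere(l==k)[:,::-1].astype(np.float32);b=cv2.boxPoints(cv2.minAreaRect(p))
        w=np.array([onz(c,*v,.04) for v in b]);print(st[k],b.round().tolist(),w.mean(0).round(4),[(np.linalg.norm(w[i+1]-w[i]).round(4),np.degrees(np.arctan2(*(w[i+1]-w[i])[1::-1])).round(1)) for i in range(2)])
go(.5633,.1535,.037,224)
```

```text
[ 299  189   31   80 2366] [[299.0, 189.0], [329.0, 189.0], [329.0, 268.0], [299.0, 268.0]] [0.5628 0.1506 0.04  ] [(np.float64(0.021), np.float64(133.8)), (np.float64(0.0596), np.float64(44.6))]
t 19.57 pos [0.5637 0.1523 0.1705] ang -136.2 F [ 0.6 -1.2 -0.7] w 0.0598
shift [-0.0006  0.0012  0.1335] roll -0.003
```

View pics/n1.png

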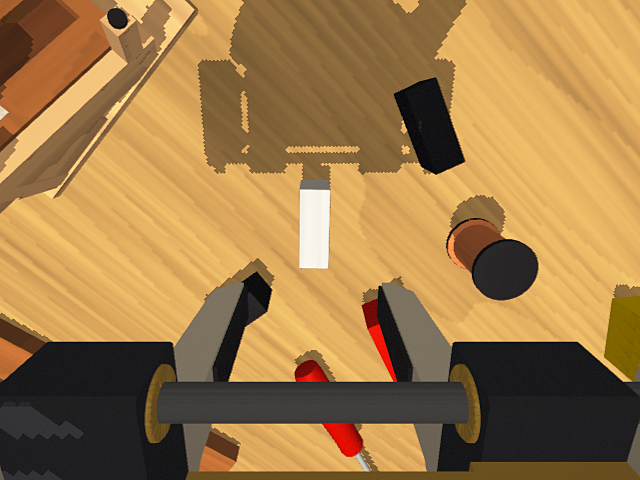

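The narrow block is at (299–329, 189–268), with the black and red blocks outside the finger paths. I descend and grip it.

Call:
jog_arm(
  plan=[
    [-0.003,0,0.03,0],
    [-0.003,0,0.065,0],
    [-0.003,0,0.095,0],
    [-0.003,0,0.115,0],
    [-0.003,0,0.124,0],
    [-0.003,0,0.1265,0],
    [-0.003,0,0.1265,0],
    [-0.003,0,0.1265,0],
  ],
)

```text
time_s: 20.23
position: [0.5666, 0.1553, 0.0453]
eef_rot: [0.001, -0.374, 0.927, -0.0]
ft_force: [-0.5, -0.4, 1.0]
width: 0.06
```

Call:
jog_arm(
  plan=[
    [0,0,0,0],
    [0,0,0,0],
    [0,0,0,0],
    [0,0,0,0],
    [0,0,0,0],
    [0,0,0,0],
    [0,0,0,0],
    [0,0,0,0],
    [0,0,0,0],
    [0,0,0,0],
    [0,0,0,0],
    [0,0,0,0],
    [0,0,-0.008,0],
    [0,0,-0.025,0],
    [0,0,-0.05,0],
    [0,0,-0.08,0],
    [0,0,-0.11,0],
    [0,0,-0.135,0],
    [0,0,-0.15,0],
    [0,0,-0.15,0],
  ],
  hand=-1,
  newtons=20,
)

```text
time_s: 21.9
position: [0.567, 0.1556, 0.1977]
eef_rot: [0.003, -0.375, 0.927, -0.001]
ft_force: [0.8, 0.9, -1.6]
width: 0.0217
```

Run:
```python
from h import *
cam("top");c,a=held(0,"pics/n2.png")
widths("pics/n2.png",lo=280,hi=345,rows=range(190,380,10));edges("pics/n2.png",(305,318),lo=180,hi=385)
go(.58,-.0600,.19,180.6)
```

```text
190 None
200 None
210 None
220 (np.int64(292), np.int64(335))
230 (np.int64(290), np.int64(337))
240 (np.int64(287), np.int64(339))
250 (np.int64(286), np.int64(339))
260 (np.int64(287), np.int64(339))
270 (np.int64(287), np.int64(339))
280 (np.int64(287), np.int64(338))
290 (np.int64(287), np.int64(339))
300 (np.int64(287), np.int64(338))
310 (np.int64(287), np.int64(338))
320 (np.int64(287), np.int64(338))
330 (np.int64(287), np.int64(337))
340 (np.int64(287), np.int64(336))
350 (np.int64(287), np.int64(336))
360 (np.int64(288), np.int64(336))
370 (np.int64(299), np.int64(335))
305 [(215, 180, 159), (216, 159, 110), (241, 118, 145), (308, 146, 250), (317, 247, 130), (333, 145, 247), (370, 251, 65), (374, 58, 127), (375, 127, 191), (380, 185, 149), (381, 149, 33)]
318 [(185, 108, 141), (186, 141, 194), (216, 183, 105), (241, 113, 133), (308, 141, 245), (317, 239, 125), (333, 143, 247), (370, 251, 78), (381, 88, 42)]
t 22.0 pos [0.5654 0.1553 0.1937] ang -136.0 F [-0.2 -1.  -2.7] w 0.0218
shift [ 0.1391 -0.165   0.0037] roll 0.758
```

Call:
jog_arm(
  plan=[
    [0.004,-0.005,0,0.06],
    [0.01,-0.012,0,0.16],
    [0.019,-0.022,0,0.27],
    [0.029,-0.034,0,0.38],
    [0.04,-0.047,0,0.49],
    [0.053,-0.062,0,0.6],
    [0.067,-0.08,0,0.7],
    [0.083,-0.098,0,0.758],
    [0.099,-0.117,0,0.758],
    [0.114,-0.135,0,0.758],
    [0.127,-0.15,0,0.758],
    [0.135,-0.16,0,0.758],
    [0.1388,-0.1646,0,0.758],
    [0.1388,-0.1646,0,0.758],
    [0.1388,-0.1646,0,0.758],
  ],
)

```text
time_s: 23.25
position: [0.58, -0.0588, 0.1933]
eef_rot: [-0.0, -0.005, 1.0, 0.0]
ft_force: [0.3, 0.2, -1.7]
width: 0.0217
```

Run:
```python
from h import *
cam("top");c,a=held(0,"pics/n3.png");go(.5905,-.0595,.105,180.6)
t=np.radians(25)
for n,sx,sy,h in [("lab",38,-16,12),("pk",-33,-13,12),("pk",-33,13,12),("pk",33,13,12),("pk",33,-13,12),("lab",70,-26,12),("lab",70,26,12)]:
    X=sx*np.cos(t)-h*np.sin(t);Z=45+sx*np.sin(t)+h*np.cos(t);print(n,sx,sy,np.round(proj(c,[.6002+X/1e3,-.0595+sy/1e3,Z/1e3]),1))
g=cv2.GaussianBlur(cv2.cvtColor(a,cv2.COLOR_BGR2GRAY),(3,3),0).astype(int)
for v in (300,330,345): 
    d=np.abs(np.diff(g[v,230:400]));print(v,[(i+230,g[v,i+230],g[v,i+231]) for i in range(len(d)) if d[i]>12])
widths("pics/n3.png",lo=270,hi=350,rows=(250,300,350))
```

```text
t 23.35 pos [ 0.5801 -0.0584  0.1937] ang -179.4 F [-0.6 -0.4 -1.4] w 0.0218
shift [-0.0104 -0.0012  0.0887] roll 0.001
lab 38 -16 [290.9 297.3]
pk -33 -13 [296.4 203.1]
pk -33 13 [330.5 203.5]
pk 33 13 [330.1 290.9]
pk 33 -13 [295.  290.5]
lab 70 -26 [276.4 341.6]
lab 70 26 [347.7 342.3]
300 [(230, np.int64(131), np.int64(151)), (245, np.int64(150), np.int64(125)), (246, np.int64(125), np.int64(95)), (250, np.int64(93), np.int64(106)), (251, np.int64(106), np.int64(120)), (281, np.int64(126), np.int64(112)), (282, np.int64(112), np.int64(70)), (283, np.int64(70), np.int64(32)), (285, np.int64(42), np.int64(94)), (286, np.int64(94), np.int64(139)), (337, np.int64(151), np.int64(126)), (338, np.int64(126), np.int64(73)), (339, np.int64(73), np.int64(32)), (341, np.int64(44), np.int64(89)), (342, np.int64(89), np.int64(121)), (372, np.int64(131), np.int64(166)), (373, np.int64(166), np.int64(206)), (374, np.int64(206), np.int64(222)), (379, np.int64(214), np.int64(201))]
330 [(237, np.int64(146), np.int64(130)), (277, np.int64(120), np.int64(87)), (278, np.int64(87), np.int64(40)), (27
[... 631 characters left out ...]
70), np.int64(31)), (284, np.int64(26), np.int64(65)), (285, np.int64(65), np.int64(133)), (286, np.int64(133), np.int64(196)), (287, np.int64(196), np.int64(233)), (301, np.int64(251), np.int64(223)), (302, np.int64(223), np.int64(171)), (303, np.int64(171), np.int64(150)), (337, np.int64(140), np.int64(120)), (338, np.int64(120), np.int64(73)), (339, np.int64(73), np.int64(29)), (347, np.int64(27), np.int64(53)), (348, np.int64(53), np.int64(94)), (349, np.int64(94), np.int64(122)), (366, np.int64(127), np.int64(96)), (367, np.int64(96), np.int64(42)), (368, np.int64(42), np.int64(22))]
250 (np.int64(286), np.int64(339))
300 (np.int64(287), np.int64(338))
350 (np.int64(287), np.int64(336))
```

Call:
jog_arm(
  plan=[
    [-0.004,-0.0004,0.01,0],
    [-0.0099,-0.0011,0.03,0],
    [-0.0099,-0.0011,0.055,0],
    [-0.0099,-0.0011,0.075,0],
    [-0.0099,-0.0011,0.086,0],
    [-0.0099,-0.0011,0.0905,0],
    [-0.0099,-0.0011,0.0909,0],
    [-0.0108,-0.0011,0.0927,0],
    [-0.0116,-0.0011,0.0945,0],
    [-0.0122,-0.0011,0.0957,0],
    [-0.0127,-0.0011,0.0968,0],
    [-0.0131,-0.0011,0.0977,0],
    [-0.0135,-0.0011,0.0986,0],
    [-0.0139,-0.0011,0.0994,0],
    [-0.0139,-0.0011,0.0994,0],
  ],
  newtons=12,
)

```text
time_s: 24.6
position: [0.5937, -0.0605, 0.0955]
eef_rot: [-0.001, -0.005, 1.0, -0.0]
ft_force: [-8.0, -0.4, 10.0]
width: 0.0222
```

Run:
```python
from h import *
c,a=held(0,"pics/n4.png");go(.5901,-.0595,.0885,180.6)
widths("pics/n4.png",lo=278,hi=348,rows=(230,240,250,300,340,350,360,366));edges("pics/n4.png",(305,318),lo=180,hi=385)
```

```text
t 24.65 pos [ 0.5937 -0.0605  0.0956] ang -179.4 F [-9.1  0.3 10.1] w 0.0224
shift [0.0036 0.001  0.0071] roll -0.0
230 (np.int64(288), np.int64(338))
240 (np.int64(286), np.int64(339))
250 (np.int64(286), np.int64(339))
300 (np.int64(287), np.int64(338))
340 (np.int64(287), np.int64(337))
350 (np.int64(288), np.int64(337))
360 (np.int64(288), np.int64(337))
366 (np.int64(287), np.int64(337))
305 [(194, 150, 100), (215, 93, 130), (234, 138, 161), (368, 170, 48), (369, 48, 27)]
318 [(194, 149, 101), (215, 94, 129), (234, 133, 158), (368, 166, 48)]
```

Run:
```python
from h import *
c=cam("wrist")
fit(c,(11,54.2,50.4),-.0595,234.5,368.5,3);go(.5901,-.0595,.0885,180.6)
```

```text
back bottom [22.8 -2.6] a 0.342 front bottom [-33.7  17.6]
t 24.7 pos [ 0.5936 -0.0605  0.0955] ang -179.4 F [-8.  -0.2  9.7] w 0.0219
shift [0.0035 0.0011 0.007 ] roll -0.0
```

Call:
jog_arm(
  plan=[
    [-0.001,0.0003,0,0],
    [-0.002,0.0005,0.0002,0],
    [-0.0027,0.0005,0.0008,0],
    [-0.0032,0.0005,0.0014,0],
    [-0.0037,0.0005,0.002,0],
    [-0.0041,0.0005,0.0026,0],
    [-0.0045,0.0005,0.0032,0],
    [-0.0048,0.0005,0.0038,0],
    [-0.0048,0.0005,0.0038,0],
  ],
  newtons=8,
)

```text
time_s: 25.45
position: [0.5987, -0.0603, 0.0917]
eef_rot: [-0.0, -0.005, 1.0, -0.0]
ft_force: [-7.2, -3.3, 7.9]
width: 0.0215
```

Run:
```python
from h import *
c,a=held(0,"pics/n5.png");go(.5901,-.0595,.0885,180.6)
widths("pics/n5.png",lo=278,hi=348,rows=(230,240,250,300,340,350,360,366));edges("pics/n5.png",(305,318),lo=180,hi=385)
```

```text
t 25.5 pos [ 0.5987 -0.0603  0.0917] ang -179.4 F [-5.8 -2.5  7.7] w 0.0218
shift [0.0086 0.0009 0.0032] roll -0.0
230 (np.int64(285), np.int64(340))
240 (np.int64(286), np.int64(340))
250 (np.int64(286), np.int64(340))
300 (np.int64(286), np.int64(339))
340 (np.int64(287), np.int64(338))
350 (np.int64(287), np.int64(338))
360 (np.int64(287), np.int64(337))
366 None
305 [(186, 135, 86), (206, 99, 126), (219, 138, 161), (329, 172, 255), (334, 255, 151), (360, 151, 171), (361, 171, 133), (362, 133, 21)]
318 [(186, 136, 86), (206, 101, 125), (219, 131, 155), (360, 149, 170), (361, 170, 127), (362, 127, 22)]
```

Run:
```python
from h import *
c=cam("wrist")
fit(c,(11,55.2,51.6),-.0595,219.5,362.3,3);go(.5901,-.0595,.0885,180.6)
```

```text
back bottom [24.7 -1.5] a 0.262 front bottom [-33.3  14.1]
t 25.55 pos [ 0.5987 -0.0603  0.0917] ang -179.4 F [-6.4 -3.9  7.1] w 0.0217
shift [0.0086 0.0009 0.0032] roll -0.0
```

Call:
jog_arm(
  plan=[
    [0,-0.0003,0,0],
    [0,-0.0003,0,0],
    [0,-0.0003,0,0],
    [0.0013,-0.0003,-0.0027,0],
    [-0.001,-0.0003,-0.0037,0],
    [-0.0024,-0.0003,-0.0044,0],
    [-0.003,-0.0003,-0.003,0],
    [-0.0036,-0.0003,-0.0017,0],
    [-0.0036,-0.0003,-0.0017,0],
    [-0.0036,-0.0003,-0.0017,0],
  ],
  newtons=30,
)

```text
time_s: 26.38
position: [0.6028, -0.0601, 0.0935]
eef_rot: [0.0, -0.005, 1.0, -0.0]
ft_force: [-5.7, 0.9, 12.9]
width: 0.0218
```

Call:
jog_arm(
  plan=[
    [0,0,0,0],
    [0,0,0,0],
    [-0.0004,0,0.001,0],
    [-0.0008,0,0.002,0],
    [-0.0012,0,0.003,0],
    [-0.0014,0,0.004,0],
    [-0.0014,0,0.005,0],
    [-0.0014,0,0.005,0],
  ],
  newtons=5,
)

```text
time_s: 27.05
position: [0.604, -0.06, 0.0873]
eef_rot: [0.0, -0.005, 1.0, -0.0]
ft_force: [-2.8, 0.1, 5.7]
width: 0.0217
```

Run:
```python
from h import *
c,a=held(0,"pics/n6.png");go(.5901,-.0595,.0885,180.6)
widths("pics/n6.png",lo=278,hi=348,rows=(220,230,240,250,300,340,350,356));edges("pics/n6.png",(305,318),lo=180,hi=385)
```

```text
t 27.1 pos [ 0.604  -0.06    0.0873] ang -179.4 F [-2.6  0.2  6.1] w 0.0217
shift [ 0.0139  0.0007 -0.0012] roll -0.0
220 (np.int64(285), np.int64(339))
230 (np.int64(285), np.int64(339))
240 (np.int64(285), np.int64(339))
250 (np.int64(285), np.int64(339))
300 (np.int64(286), np.int64(339))
340 (np.int64(285), np.int64(339))
350 (np.int64(286), np.int64(339))
356 None
305 [(200, 93, 118), (201, 118, 164), (338, 179, 255), (349, 255, 150), (350, 150, 130), (351, 130, 157), (357, 170, 133), (358, 133, 21)]
318 [(200, 91, 115), (201, 115, 158), (350, 160, 135), (351, 135, 169), (357, 168, 127), (358, 127, 22)]
```

Run:
```python
from h import *
c=cam("wrist")
fit(c,(11,54.8,54.4),-.0595,201.3,358.2,3);go(.5901,-.0595,.0885,180.6)
```

```text
back bottom [30.1  4.7] a 0.087 front bottom [-29.7   9.9]
t 27.15 pos [ 0.604  -0.06    0.0873] ang -179.4 F [-3.3  0.1  5.2] w 0.0216
shift [ 0.0139  0.0007 -0.0012] roll -0.0
```

Call:
jog_arm(
  plan=[
    [0,0,0,0],
    [0,0,0,0],
    [0,0,0,0],
    [0,0,0,0],
    [0,0,0,0],
    [0,0,-0.01,0],
    [0.005,0,-0.03,0],
    [0.012,0,-0.05,0],
    [0.014,0,-0.054,0],
    [0.014,0,-0.054,0],
    [0.014,0,-0.054,0],
  ],
  hand=-0.31,
)

```text
time_s: 28.07
position: [0.59, -0.0602, 0.1412]
eef_rot: [0.0, -0.005, 1.0, 0.0]
ft_force: [-0.8, 0.4, -1.0]
width: 0.0323
```

Run:
```python
from h import *
cam("top");c,a=held(0,"pics/n7.png");go(.645,-.134,.33,180.6)
seatpred(c,-.0595,22)
widths("pics/n7.png",lo=285,hi=340,rows=(196,200,205,210,220,290,295,300,305));edges("pics/n7.png",(305,318),lo=175,hi=375)
print("grooved");seatpred(c,-.2078,34);widths("pics/n7.png",lo=20,hi=112,rows=range(180,330,10))
```

```text
t 28.17 pos [ 0.5897 -0.0601  0.1404] ang -179.4 F [-0.3  0.1 -0.3] w 0.0322
shift [-0.0543 -0.0744 -0.1897] roll -0.0
lab 38 -26 [272.7 322.3]
lab 38 26 [358.5 323.1]
fr -30 -11.0 [297.6 202.7]
fr -30 11.0 [337.  203.1]
bk 30 -11.0 [296.  312.1]
bk 30 11.0 [336.9 312.5]
frbottomface -30 -11.0 [299.  211.9]
196 (np.int64(293), np.int64(331))
200 (np.int64(293), np.int64(331))
205 (np.int64(293), np.int64(331))
210 (np.int64(293), np.int64(331))
220 (np.int64(293), np.int64(331))
290 (np.int64(293), np.int64(332))
295 (np.int64(293), np.int64(332))
300 (np.int64(293), np.int64(332))
305 None
305 [(185, 149, 100), (194, 90, 136), (195, 136, 172), (283, 174, 253), (303, 255, 55), (311, 65, 95), (319, 91, 111), (320, 111, 157), (325, 178, 14), (369, 18, 71), (370, 71, 253)]
318 [(185, 148, 101), (194, 91, 132), (195, 132, 166), (283, 170, 253), (303, 255, 51), (311, 67, 93), (319, 89, 113), (320, 113, 171), (325, 174, 18), (369, 23, 69), (370, 69, 253)]
grooved
lab 38 -26 [ 27.  319.9]
lab 38 26 [113.3 320.8]
fr -30 -17.0 [ 20.2 199.7]
fr -30 17.0 [ 81.4 200.4]
bk 30 -17.0 [  8.5 309.3]
bk 30 17.0 [ 72.  309.9]
frbottomface -30 -17.0 [ 52.5 209.4]
180 None
190 None
200 (np.int64(20), np.int64(93))
210 (np.int64(20), np.int64(106))
220 (np.int64(20), np.int64(106))
230 (np.int64(20), np.int64(105))
240 (np.int64(20), np.int64(104))
250 (np.int64(20), np.int64(104))
260 (np.int64(20), np.int64(103))
270 (np.int64(20), np.int64(102))
280 (np.int64(20), np.int64(102))
290 (np.int64(20), np.int64(101))
300 (np.int64(20), np.int64(100))
310 None
320 None
```

Run:
```python
from h import *
g=cv2.GaussianBlur(cv2.cvtColor(cv2.imread("pics/n7.png"),cv2.COLOR_BGR2GRAY),(3,3),0).astype(int)
for v in (315,324,335,300):
    d=np.abs(np.diff(g[v,255:380]));print(v,[(i+255,int(g[v,i+255]),int(g[v,i+256])) for i in range(len(d)) if d[i]>10])
```

```text
315 [(266, 128, 98), (267, 98, 50), (268, 50, 25), (277, 34, 64), (278, 64, 92), (339, 97, 111), (340, 111, 128), (345, 145, 117), (346, 117, 59), (347, 59, 25), (355, 24, 38), (356, 38, 78), (357, 78, 118), (358, 118, 132)]
324 [(264, 128, 98), (265, 98, 49), (266, 49, 25), (275, 30, 73), (276, 73, 133), (277, 133, 167), (343, 165, 177), (344, 177, 209), (345, 209, 239), (346, 239, 220), (347, 220, 132), (348, 132, 41), (349, 41, 17), (357, 26, 43), (358, 43, 83), (359, 83, 120), (360, 120, 132)]
335 [(262, 124, 88), (263, 88, 41), (264, 41, 24), (273, 26, 53), (274, 53, 111), (275, 111, 157), (302, 161, 122), (303, 122, 55), (304, 55, 30), (324, 43, 94), (325, 94, 147), (326, 147, 162), (348, 162, 139), (349, 139, 78), (350, 78, 29), (360, 30, 66), (361, 66, 111), (362, 111, 131)]
300 [(269, 130, 107), (270, 107, 62), (271, 62, 29), (276, 28, 50), (277, 50, 79), (278, 79, 93), (291, 102, 151), (292, 151, 215), (293, 215, 243), (331, 249, 194), (332, 194, 91), (333, 91, 51), (334, 51, 82), (335, 82, 119), (336, 119, 137), (345, 147, 136), (346, 136, 92), (347, 92, 36), (348, 36, 18), (352, 27, 47), (353, 47, 88), (354, 88, 122)]
```

Both blocks are seated: the narrow one's widths of 39/40 px agree with 39.4/40.9, and it's about 3 mm down-slope and 1.4 mm off centre. Now the cover: I back off, rise, turn the jaws across the bar and come in from above.

Call:
jog_arm(
  plan=[
    [0.015,0,-0.03,0],
    [0.035,-0.005,-0.065,0],
    [0.055,-0.01,-0.1,0],
    [0.07,-0.015,-0.135,0.05],
    [0.07,-0.025,-0.165,0.17],
    [0.07,-0.035,-0.195,0.29],
    [0.07,-0.045,-0.22,0.41],
    [0.07,-0.055,-0.24,0.53],
    [0.07,-0.06,-0.25,0.65],
    [0.055,-0.065,-0.25,0.77],
    [0.03,-0.07,-0.25,0.89],
    [0.005,-0.072,-0.25,1.01],
    [-0.02,-0.074,-0.25,1.13],
    [-0.04,-0.074,-0.25,1.25],
    [-0.05,-0.074,-0.25,1.37],
    [-0.0543,-0.074,-0.25,1.49],
    [-0.0543,-0.074,-0.25,1.571],
    [-0.0543,-0.074,-0.25,1.571],
    [-0.0543,-0.074,-0.25,1.571],
    [-0.0543,-0.074,-0.25,1.571],
  ],
  hand=1,
)

```text
time_s: 29.83
position: [0.645, -0.1337, 0.3909]
eef_rot: [-0.0, 0.703, 0.712, -0.0]
ft_force: [0.0, 0.2, -0.1]
width: 0.093
```

Run:
```python
from h import *
cam("top");c,a=held(0,"pics/c1.png");go(.645,-.134,.292,90.6)
print(state()["joint_pos"].round(2))
g=cv2.GaussianBlur(cv2.cvtColor(a,cv2.COLOR_BGR2GRAY),(5,5),0).astype(int)
print([np.round(proj(c,[.645,y,.295]),0) for y in(-.195,-.134,-.073)])
for v in (130,180,200,220,240,260,280): 
    d=np.abs(np.diff(g[v,200:430]));print(v,[(i+200,int(g[v,i+200]),int(g[v,i+201])) for i in range(len(d)) if d[i]>14])
t=cam("side");print([np.round(proj(t,[.645,y,.292]),0) for y in(-.195,-.134,-.073)])
```

```text
t 29.93 pos [ 0.6449 -0.1336  0.3913] ang 90.7 F [ 0.3 -0.4  0.1] w 0.093
shift [-0.0004  0.0001  0.0993] roll 0.001
[-0.27  0.47  1.12 -0.    1.56 -0.29]
[array([310., 329.]), array([311., 245.]), array([312., 148.])]
130 [(209, 149, 167), (210, 167, 182), (228, 194, 168), (229, 168, 133), (230, 133, 113), (235, 104, 88), (236, 88, 71), (296, 82, 98), (317, 122, 140), (318, 140, 176), (319, 176, 210), (320, 210, 226), (328, 219, 201), (329, 201, 181), (334, 153, 179), (335, 179, 194)]
180 [(231, 198, 180), (232, 180, 154), (233, 154, 135), (235, 136, 160), (236, 160, 187), (239, 192, 161), (240, 161, 114), (241, 114, 79), (247, 70, 89), (248, 89, 127), (249, 127, 167), (250, 167, 191), (263, 191, 176), (264, 176, 139), (265, 139, 93), (266, 93, 66), (271, 82, 98), (276, 128, 152), (277, 152, 179), (279, 185, 160), (280, 160, 125), (281, 125, 105), (296, 75, 91), (298, 102, 82), (299, 82, 42), (300, 42, 19), (331, 81, 104), (332, 104, 141), (333, 141, 178), (334, 178, 196)]
200 [(266, 187, 165), (267, 165, 137), (268, 137, 121), (277, 130, 157), (278, 157, 187), (280, 186, 150), (281, 150, 115), (297, 87, 105), (310, 117, 101), (311, 101, 73), (312, 73, 53), (330, 73, 97), (331, 97, 131), (332, 131, 162), (333, 162, 185)]
220 [(241, 92, 77), (330, 69, 88), (331, 88, 125), (332, 125, 165), (333, 165, 189)]
240 [(246, 130, 155), (247, 155, 183), (265, 192, 175), (266, 175, 150), (267, 150, 130), (299, 92, 64), (300, 64, 31), (329, 44, 60), (330, 60, 90), (331, 90, 133), (332, 133, 174), (333, 174, 192)]
260 [(297, 80, 97), (298, 97, 115), (310, 118, 102), (311, 102, 75), (312, 75, 55), (329, 51, 78), (330, 78, 100), (339, 116, 136), (340, 136, 163), (341, 163, 182)]
280 [(226, 100, 124), (227, 124, 149), (310, 114, 98), (311, 98, 73), (312, 73, 55), (328, 42, 57), (329, 57, 84), (330, 84, 107), (342, 121, 139)]
[array([573., 189.]), array([526., 168.]), array([484., 148.])]
```

The wrist image puts the bar's axis at x ≈ 0.651 (θ ≈ 1.94). I descend over it and grip, and work out the arc.

Call:
jog_arm(
  plan=[
    [0,0.003,0.02,0],
    [0,0.006,0.045,0],
    [0,0.006,0.07,0],
    [0,0.006,0.086,0],
    [0,0.006,0.094,0],
    [0,0.006,0.0955,0],
    [0,0.006,0.0955,0],
  ],
)

```text
time_s: 30.57
position: [0.6511, -0.1336, 0.2965]
eef_rot: [0.0, 0.703, 0.711, 0.0]
ft_force: [-0.2, -0.5, 0.8]
width: 0.0927
```

Call:
jog_arm(
  plan=[
    [0,0,0,0],
    [0,0,0,0],
    [0,0,0,0],
    [0,0,0,0],
    [0,0,0,0],
    [0,0,0,0],
    [0,0,0,0],
    [0,0,0,0],
    [0,0,0,0],
    [0,0,0,0],
    [0,0,0,0],
    [0,0,0,0],
    [0,0,0,0],
    [0,0,0,0],
  ],
  hand=-1,
  newtons=10,
)

```text
time_s: 31.73
position: [0.651, -0.1336, 0.2959]
eef_rot: [-0.0, 0.704, 0.711, -0.0]
ft_force: [0.2, 0.5, -0.1]
width: 0.0115
```

Run:
```python
from h import *
go(.651,-.134,.296,90.6)
p=np.radians(np.linspace(3.7,115,41));r_=.165
P=np.c_[-r_*(np.sin(p)-np.sin(p[0])),-r_*(np.cos(p)-np.cos(p[0]))]
print("first",[[0,round(a,4),round(b,4),0] for a,b in P[1:21]]);print("second",[[0,round(a,4),round(b,4),0] for a,b in P[21:]-P[20]])
```

```text
t 31.73 pos [ 0.651  -0.1336  0.2959] ang 90.6 F [ 0.2  0.5 -0.1] w 0.0115
shift [-0.0004  0.     -0.0001] roll -0.0
first [[0, np.float64(-0.008), np.float64(0.0007), 0], [0, np.float64(-0.0159), np.float64(0.0018), 0], [0, np.float64(-0.0238), np.float64(0.0033), 0], [0, np.float64(-0.0316), np.float64(0.0052), 0], [0, np.float64(-0.0393), np.float64(0.0074), 0], [0, np.float64(-0.0469), np.float64(0.01), 0], [0, np.float64(-0.0543), np.float64(0.013), 0], [0, np.float64(-0.0616), np.float64(0.0163), 0], [0, np.float64(-0.0687), np.float64(0.02), 0], [0, np.float64(-0.0756), np.float64(0.024), 0], [0, np.float64(-0.0824), np.float64(0.0284), 0], [0, np.float64(-0.0889), np.float64(0.033), 0], [0, np.float64(-0.0951), np.float64(0.038), 0], [0, np.float64(-0.1012), np.float64(0.0433), 0], [0, np.float64(-0.1069), np.float64(0.0489), 0], [0, np.float64(-0.1124), np.float64(0.0547), 0], [0, np.float64(-0.1176), np.float64(0.0608), 0], [0, np.float64(-0.1225), np.float64(0.0672), 0], [0, np.float64(-0.1271), np.float64(0.0737), 0], [0, np.float64(-0.1313), np.float64(0.0805), 0]]
secon
[... 268 characters left out ...]
), np.float64(0.0443), 0], [0, np.float64(-0.0199), np.float64(0.0521), 0], [0, np.float64(-0.0213), np.float64(0.06), 0], [0, np.float64(-0.0223), np.float64(0.068), 0], [0, np.float64(-0.0229), np.float64(0.076), 0], [0, np.float64(-0.0231), np.float64(0.084), 0], [0, np.float64(-0.0229), np.float64(0.092), 0], [0, np.float64(-0.0223), np.float64(0.1), 0], [0, np.float64(-0.0213), np.float64(0.1079), 0], [0, np.float64(-0.02), np.float64(0.1158), 0], [0, np.float64(-0.0182), np.float64(0.1237), 0], [0, np.float64(-0.0161), np.float64(0.1314), 0], [0, np.float64(-0.0136), np.float64(0.139), 0], [0, np.float64(-0.0108), np.float64(0.1465), 0], [0, np.float64(-0.0076), np.float64(0.1538), 0]]
```

The bar is held (opening 11.5 mm). First half of the arc:

Call:
jog_arm(
  plan=[
    [0,-0.008,0.0007,0],
    [0,-0.0159,0.0018,0],
    [0,-0.0238,0.0033,0],
    [0,-0.0316,0.0052,0],
    [0,-0.0393,0.0074,0],
    [0,-0.0469,0.01,0],
    [0,-0.0543,0.013,0],
    [0,-0.0616,0.0163,0],
    [0,-0.0687,0.02,0],
    [0,-0.0756,0.024,0],
    [0,-0.0824,0.0284,0],
    [0,-0.0889,0.033,0],
    [0,-0.0951,0.038,0],
    [0,-0.1012,0.0433,0],
    [0,-0.1069,0.0489,0],
    [0,-0.1124,0.0547,0],
    [0,-0.1176,0.0608,0],
    [0,-0.1225,0.0672,0],
    [0,-0.1271,0.0737,0],
    [0,-0.1313,0.0805,0],
  ],
)

```text
time_s: 33.4
position: [0.5191, -0.1349, 0.2147]
eef_rot: [-0.0, 0.704, 0.711, -0.0]
ft_force: [-0.7, 0.4, 0.8]
width: 0.0115
```

Forces are small and the bar is still held. Most of the second half:

Call:
jog_arm(
  plan=[
    [0,-0.0039,0.007,0],
    [0,-0.0075,0.0142,0],
    [0,-0.0107,0.0215,0],
    [0,-0.0136,0.029,0],
    [0,-0.0161,0.0366,0],
    [0,-0.0182,0.0443,0],
    [0,-0.0199,0.0521,0],
    [0,-0.0213,0.06,0],
    [0,-0.0223,0.068,0],
    [0,-0.0229,0.076,0],
    [0,-0.0231,0.084,0],
    [0,-0.0229,0.092,0],
    [0,-0.0223,0.1,0],
    [0,-0.0213,0.1079,0],
    [0,-0.02,0.1158,0],
    [0,-0.0182,0.1237,0],
    [0,-0.0161,0.1314,0],
    [0,-0.0161,0.1314,0],
    [0,-0.0161,0.1314,0],
  ],
)

```text
time_s: 34.98
position: [0.5001, -0.1349, 0.0814]
eef_rot: [-0.004, 0.703, 0.711, -0.003]
ft_force: [-14.4, -6.2, -4.9]
width: 0.0114
```

```bash
python3 h.py .512 -.134 .063 90.6
```

```text
t 34.98 pos [ 0.5001 -0.1349  0.0814] ang 90.6 F [-14.4  -6.2  -4.9] w 0.0114
shift [0.0007 0.0121 0.0183] roll 0.0
```

Call:
jog_arm(
  plan=[
    [0,-0.002,0.001,0],
    [0,-0.003,0.002,0],
    [0,-0.003,0.002,0],
  ],
  newtons=5,
)

```text
time_s: 35.23
position: [0.5, -0.135, 0.0813]
eef_rot: [-0.0, 0.704, 0.711, -0.0]
ft_force: [-3.4, -1.5, -3.3]
width: 0.012
```

Run:
```python
from h import *
go(.512,-.134,.063,90.6);s=state();print(s["torque"].round(2))
t=cam("top");S=cam("side");cv2.imwrite("pics/t2.png",t["image"][:,:,::-1]);cv2.imwrite("pics/s2.png",S["image"][:,:,::-1])
```

```text
t 35.23 pos [ 0.5    -0.135   0.0813] ang 90.6 F [-3.4 -1.5 -3.3] w 0.012
shift [0.0009 0.012  0.0183] roll -0.001
[-0.35  0.8   0.01]
```

Call:
jog_arm(
  plan=[
    [0,0.0015,0.005,0],
    [0,0.0035,0.0095,0],
    [0,0.005,0.0135,0],
    [0,0.0062,0.0165,0],
    [0,0.007,0.0185,0],
    [0,0.0075,0.0195,0],
    [0,0.0075,0.0195,0],
    [0,0.0075,0.0195,0],
  ],
)

```text
time_s: 36.0
position: [0.5064, -0.1349, 0.0615]
eef_rot: [-0.002, 0.703, 0.711, -0.001]
ft_force: [-8.8, -4.9, -5.4]
width: 0.0119
```

```bash
python3 h.py .512 -.134 .061 90.6
```

```text
t 36.0 pos [ 0.5064 -0.1349  0.0615] ang 90.6 F [-8.8 -4.9 -5.4] w 0.0119
shift [0.0008 0.0056 0.0005] roll -0.0
```

Call:
jog_arm(
  plan=[
    [0,-0.001,0.001,0],
    [0,-0.0015,0.002,0],
    [0,-0.0015,0.003,0],
    [0,-0.0015,0.004,0],
    [0,-0.0015,0.004,0],
  ],
)

```text
time_s: 36.42
position: [0.5074, -0.135, 0.0587]
eef_rot: [0.001, 0.704, 0.711, 0.001]
ft_force: [1.9, 1.6, -1.8]
width: 0.0118
```

Call:
jog_arm(
  plan=[
    [0,0.0003,0.001,0],
    [0,0.0006,0.002,0],
    [0,0.0009,0.003,0],
    [0,0.001,0.004,0],
    [0,0.001,0.004,0],
  ],
)

```text
time_s: 36.83
position: [0.5091, -0.1351, 0.055]
eef_rot: [0.001, 0.704, 0.711, 0.001]
ft_force: [7.4, 3.6, 1.2]
width: 0.0115
```

Run:
```python
from h import *
go(.512,-.134,.061,90.6)
S=cam("side");a=S["image"][:,:,::-1];cv2.imwrite("pics/s5.png",a)
for p in ([.507,-.195,.061],[.507,-.073,.061]): print(np.round(proj(S,p),1))
```

```text
t 36.83 pos [ 0.5091 -0.1351  0.055 ] ang 90.6 F [7.4 3.6 1.2] w 0.0115
shift [ 0.001  0.003 -0.006] roll -0.001
[466.1 360.5]
[398.3 310.8]
```

Run:
```python
from h import *
S=cam("side");g=cv2.cvtColor(cv2.imread("pics/s5.png"),cv2.COLOR_BGR2GRAY).astype(int)
for y in (-.187,-.18,-.09,-.082):
    u,v=proj(S,[.5105,y,.061]);u,v=round(u),round(v)
    print(y,(u,v),"col:",list(zip(range(v-14,v+15),g[v-14:v+15,u].tolist())))
    print("  shut/+.06rad bar rows",[round(proj(S,[.6607-.165*np.sin(np.radians(115)-t),y,.131+.165*np.cos(np.radians(115)-t)])[1],1) for t in (0,.03,.06,.1)], [round(proj(S,[.6577-.165*np.sin(np.radians(115)-t),y,.131+.165*np.cos(np.radians(115)-t)])[1],1) for t in (0,.06)])
```

```text
-0.187 (463, 355) col: [(341, 98), (342, 112), (343, 131), (344, 140), (345, 141), (346, 141), (347, 140), (348, 141), (349, 144), (350, 148), (351, 147), (352, 136), (353, 122), (354, 114), (355, 113), (356, 109), (357, 105), (358, 97), (359, 94), (360, 102), (361, 124), (362, 141), (363, 149), (364, 152), (365, 163), (366, 187), (367, 211), (368, 220), (369, 219)]
  shut/+.06rad bar rows [np.float64(355.1), np.float64(354.3), np.float64(353.4), np.float64(352.0)] [np.float64(356.4), np.float64(354.7)]
-0.18 (458, 352) col: [(338, 104), (339, 123), (340, 137), (341, 141), (342, 141), (343, 141), (344, 141), (345, 140), (346, 135), (347, 121), (348, 103), (349, 87), (350, 83), (351, 84), (352, 84), (353, 85), (354, 84), (355, 86), (356, 95), (357, 114), (358, 133), (359, 146), (360, 151), (361, 154), (362, 153), (363, 152), (364, 151), (365, 151), (366, 149)]
  shut/+.06rad bar rows [np.float64(352.1), np.float64(351.2), np.float64(350.3), np.float64(348.9)] [np.float64(353.3), np.float64(351.6)]
-0.09 (408, 316) col: [(302, 70), (303, 71), (304, 74), (305, 79), (306, 79), (307, 74),
[... 185 characters left out ...]
), (325, 91), (326, 92), (327, 92), (328, 87), (329, 81), (330, 74)]
  shut/+.06rad bar rows [np.float64(315.6), np.float64(314.6), np.float64(313.5), np.float64(311.9)] [np.float64(316.7), np.float64(314.6)]
-0.082 (404, 313) col: [(299, 97), (300, 99), (301, 111), (302, 128), (303, 145), (304, 162), (305, 181), (306, 191), (307, 188), (308, 169), (309, 127), (310, 86), (311, 71), (312, 70), (313, 71), (314, 70), (315, 71), (316, 72), (317, 71), (318, 71), (319, 72), (320, 70), (321, 73), (322, 70), (323, 73), (324, 78), (325, 84), (326, 80), (327, 77)]
  shut/+.06rad bar rows [np.float64(312.5), np.float64(311.5), np.float64(310.4), np.float64(308.8)] [np.float64(313.7), np.float64(311.6)]
```

The side view shows the bar at row 352.3 against 352.1 for fully shut, so the fingers slid a few mm along the bar and the cover is on its stop. I release with a small opening and rise straight up.

Call:
jog_arm(
  plan=[
    [0,0,-0.001,0],
    [0,0,-0.001,0],
    [0,0,-0.001,0],
    [0,0,-0.001,0],
    [0,0,-0.001,0],
    [0,0,-0.001,0],
  ],
  hand=-0.42,
)

```text
time_s: 37.43
position: [0.5074, -0.135, 0.0554]
eef_rot: [-0.0, 0.704, 0.711, -0.0]
ft_force: [-0.6, -0.1, -0.3]
width: 0.027
```

Call:
jog_arm(
  plan=[
    [0,0,-0.005,0],
    [0,0,-0.015,0],
    [0,0,-0.03,0],
    [0,0,-0.055,0],
    [0,0,-0.09,0],
    [0,-0.02,-0.13,0],
    [0,-0.05,-0.17,0],
    [0,-0.08,-0.2,0],
    [0,-0.11,-0.22,0],
    [0,-0.12,-0.22,0],
    [0,-0.12,-0.22,0],
  ],
)

```text
time_s: 38.35
position: [0.386, -0.1362, 0.2781]
eef_rot: [0.002, 0.704, 0.71, 0.001]
ft_force: [0.3, 0.3, 0.4]
width: 0.0268
```

Run:
```python
from h import *
go(.512,-.134,.061,90.6)
S=cam("side");t=cam("top");a=S["image"][:,:,::-1];cv2.imwrite("pics/s6.png",a);b=t["image"][:,:,::-1];cv2.imwrite("pics/t6.png",b)
g=cv2.cvtColor(a,cv2.COLOR_BGR2GRAY).astype(int);gt=cv2.cvtColor(b,cv2.COLOR_BGR2GRAY).astype(int)
for y in (-.18,-.134,-.095):
    u,v=map(round,proj(S,[.5105,y,.061]));print("side",y,(u,v),list(zip(range(v-10,v+11),g[v-10:v+11,u].tolist())))
    u,v=map(round,proj(t,[.5105,y,.061]));print("top",y,(u,v),list(zip(range(v-6,v+7),gt[v-6:v+7,u].tolist())))
```

```text
t 38.35 pos [ 0.386  -0.1362  0.2781] ang 90.5 F [0.3 0.3 0.4] w 0.0268
shift [0.0015 0.1253 0.2175] roll -0.001
side -0.18 (458, 352) [(342, 140), (343, 139), (344, 139), (345, 139), (346, 136), (347, 130), (348, 121), (349, 117), (350, 116), (351, 114), (352, 112), (353, 108), (354, 102), (355, 97), (356, 97), (357, 108), (358, 127), (359, 141), (360, 151), (361, 165), (362, 188)]
top -0.18 (431, 257) [(251, 153), (252, 148), (253, 134), (254, 93), (255, 51), (256, 55), (257, 52), (258, 44), (259, 85), (260, 119), (261, 116), (262, 90), (263, 41)]
side -0.134 (432, 333) [(323, 134), (324, 136), (325, 138), (326, 139), (327, 137), (328, 134), (329, 127), (330, 118), (331, 113), (332, 112), (333, 110), (334, 108), (335, 101), (336, 95), (337, 92), (338, 101), (339, 121), (340, 140), (341, 158), (342, 179), (343, 198)]
top -0.134 (410, 258) [(252, 154), (253, 148), (254, 125), (255, 76), (256, 52), (257, 53), (258, 48), (259, 47), (260, 91), (261, 122), (262, 123), (263, 104), (264, 72)]
side -0.095 (411, 318) [(308, 134), (309, 134), (310, 137), (311, 139), (312, 138), (313, 136), (314, 130), (315, 120), (316, 113), (317, 110), (318, 108), (319, 104), (320, 99), (321, 92), (322, 92), (323, 106), (324, 125), (325, 141), (326, 148), (327, 148), (328, 148)]
top -0.095 (393, 258) [(252, 156), (253, 151), (254, 142), (255, 110), (256, 51), (257, 54), (258, 53), (259, 44), (260, 70), (261, 108), (262, 120), (263, 103), (264, 70)]
```

Run:
```python
from h import *
S=cam("side");t=cam("top")
p,e=tri(t,(410,257.4),S,(432,334));print("bar",p.round(4),e.round(4))
if p[2]<.068: print(job.sign_off())
```

```text
bar [ 0.5113 -0.134   0.058 ] 0.0002
the job is handed in; nothing more can be done
None
```

I put both loose blocks back in their slots, lowered the cover onto its stop, let go, and handed the job in at about 38 s of the 72 s allowed. The sign-off gave no verdict.

- **Grooved block (right slot):** my first placing left its front end hung up on the front edge of the slot. A second attempt didn't fix it. I then gripped it firmly, lifted it, moved it up-slope and pressed it in. The wrist camera then matched a fully seated block. It sits about 3 mm down-slope of centre (limit 6 mm).
- **Narrow block (left slot):** I seated it the same way, correcting its position before letting go. It sits about 3 mm down-slope and 1.4 mm across from centre (limits 6 and 5 mm).
- **Cover:** I lowered it by the bar at about 0.6 rad/s. The side force reached about 14 N near the bottom because my estimate of the hinge position was about 3 mm off. I eased it off before going on. In the last few millimetres the fingers slid along the bar.
- **Last checks:** with the hand clear, the bar measured 58 mm above the bench, against 61 mm nominal when shut; the calibration is good to about 2 mm. The force reading was near zero.

I didn't look at the blocks again after closing the cover, or recheck where the spool, bottle and screwdriver stand. I planned the moves to stay clear of them. All of these positions come from camera measurements, so I have no independent confirmation of them.

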